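Load the tool steriliser and start it

ROBOT

A 6-joint arm with a two-finger parallel gripper is mounted at the origin on the work surface. World frame = base frame: x ahead of the robot, y to its left, z up, the work surface at z = 0. Lengths are in m, angles in rad, forces in N, time in s.
With the tool pointing down it reaches from about 0.375 to 0.825 m from the base axis. Payload 5.5 kg.
Tool frame: the origin (TCP) lies on the centre line of the jaws, within the pads' length; the fingertips stand 25 mm ahead of it and the grasp point (between the pads) lies 6 mm ahead of it; z points along the fingers, y is the direction in which the jaws open and shut (so a half turn about z gives the same grasp; the last joint's range is limited). The gripper opens to 85 mm and grips with 20 to 120 N. Pads are 22 mm wide; open, the fingers measure 114 mm over their backs; the gripper's body (76 mm by 85 mm) begins 54 mm behind the grasp point. The pads swing forward as they close: fully open they stand 13 mm farther back than shut.
Start: joints at [-1.198, 0.314, -0.047, 1.21, 0, 1.571], TCP at [0.219, -0.559, 0.256] pointing down, gripper open.
Joint ranges: [-2.67, 2.67], [-0.69, 1.73], [-1.03, 1.25], [-2.08, 2.16], [-1.42, 1.45], [-3.14, 3.14]. Speed limits (rad/s): [2.39, 2.39, 3.01, 3.14, 3.14, 3.14].

INTERFACE

Orientations are given as [roll, pitch, yaw] about the fixed x, y, z axes, in that order (R = Rz(yaw) Ry(pitch) Rx(roll)).
In Python, from rig import observe, eyes, order, recognise, regions_of gives the robot as it stands. The module is installed in compiled form; this text tells all that it offers.
- The arm moves only by the tool move_arm, never from a script. Its argument "increments" is text: rows parted by semicolons, each of 4 numbers parted by spaces: the shift along the tool's x, y, z in cm, then the turn about the tool's z in degrees. A call has 1 to 20 rows; each row shifts and turns the commanded pose from where the row before left it, along the tool's axes as they then stand; what a row does not reach is not made up. A row lasts 1/10 s, in which the tool goes at most 50 mm and 8.59 degrees, less where a joint would pass 70% of its speed; a pose out of reach is approached as far as the arm can. A call with a gripper value outside its range is refused whole. "claw" is the finger opening in cm, from 0 to 8.54, set as the call begins (left out, the last holds). The fingers move at their own pace and stop on an object; "force" is the grip in N (left out, the last holds). Time passes only in rows, so rows that do not move let the fingers close. It gives the time, the measured TCP pose, the force and the opening at its end, in the units of the state.
- observe(): the state, without advancing time (a new reading comes with each control period).
- eyes.camera(name): name is "side" or "top"; returns (picture, depth): 480x640x3 uint8, red, green, blue; 480x640 float32, m along the optical axis (not along the pixel's ray), 0 where there is no reading.
- eyes.camera_params(name): a dict with "mtx" (3x3 intrinsics, pixels), "distortion" ([k1, k2, p1, p2, k3] as OpenCV has them; the pictures are not rectified), "world_to_cam" (4x4, takes a point from world to camera coordinates). Camera axes: x right, y up, looking along -z (the intrinsics and any distortion apply to the point x, -y, -z); pixel columns grow to the right and rows downward; lengths in m; the calibration is good to about 2 mm. A picture is of the moment at which its call begins. camera_params takes no time and is no camera call.
- order.sign_off(): hands the job in, once; it reports no verdict.
Trained networks look in the newest picture that a camera, given by its name, has taken for a name from the list of things; names that differ only in an ending like _2 or _b are one class to them, and where a whole thing is asked for, a point or a joint stands for the part that bears it (a point fixed in the world has none). Each returns a list of dicts, best first, with "conf" (0 to 1); they miss things now and then, are a little off and sometimes report something else, mostly with a low value. They report only what shows in the picture. A call takes as long as a camera call. They do not tell look-alikes from the thing itself.
- recognise(camera, thing): "xyz" ([x, y, z] in m, in the coordinates of the camera as it stood for that picture, good to about 4 mm: the middle of the surface that is visible of it).
- regions_of(camera, thing): "region" (480x640 bool, what is visible of it).
The state is a dict: "t": time; "joint_positions": joint angles; "qd": joint speeds; "joint_efforts": joint torques, N m; "tcp_pos": TCP position; "ee_rot": TCP orientation; "wrist_force": force on the tool from outside, world axes, zero at the start; "torque": the same for the moment, N m; "width": opening from 0.0 (shut) to 1.0 (fully open).
Only numpy, scipy, OpenCV 4.12 (cv2) and the standard library are available. Lean on these libraries where they do the work, as an engineer would, in place of code of your own. Each camera call takes 0.05 s, during which the arm holds its last target. There are 200 camera calls.

TASK

Stand every hand tool lying on the counter stem-down in the steriliser, one to a well, fully home and let go; a held tool is swung stem-down within the fingers by pushing its stem up against the bar of the low rail; use the rail for this. When all of them stand in their wells, and not before, push the red start lever fully over to on. Leave everything else on the counter alone.

Things in the scene. Friction and masses are not known exactly. Their poses are not given: they have to be found in the camera images.
- honing_rod: honing rod: black handle, round dark steel stem 14 mm thick. About 140 g, lying stem away from the robot; None from the start if absent. Block handle 80 (x) x 22 (y) x 24 mm (z), x -40 to +40; stem x +40 to +130 mm, on the same centre line, z +12. Origin: middle of the handle's underside. Balances 5 to 25 mm stemward of it.
- honing_rod_tip (a point): free end of the stem of the honing rod, on its centre line, 130 mm from the handle's middle; same axes as the tool
- muddler: muddler: red handle, round dark wooden stem 15 mm thick. About 140 g, lying stem away from the robot; None from the start if absent. Block handle 80 (x) x 22 (y) x 24 mm (z), x -40 to +40; stem x +40 to +130 mm, on the same centre line, z +12. Origin: middle of the handle's underside. Balances 5 to 25 mm stemward of it.
- muddler_tip (a point): free end of the stem of the muddler, on its centre line, 130 mm from the handle's middle; same axes as the tool
- spurtle: stirring spurtle: yellow handle, flat pale wooden stem 18 mm wide (y) and 12 mm thick (z), round-ended. About 140 g, lying stem away from the robot; None from the start if absent. Block handle 80 (x) x 22 (y) x 24 mm (z), x -40 to +40; stem x +40 to +130 mm, on the same centre line, z +12. Origin: middle of the handle's underside. Balances 5 to 25 mm stemward of it.
- spurtle_tip (a point): free end of the stem of the spurtle, on its centre line, 130 mm from the handle's middle; same axes as the tool
- apple_corer: apple corer: blue handle, round steel stem 16 mm thick. About 140 g, lying stem away from the robot; None from the start if absent. Block handle 80 (x) x 22 (y) x 24 mm (z), x -40 to +40; stem x +40 to +130 mm, on the same centre line, z +12. Origin: middle of the handle's underside. Balances 5 to 25 mm stemward of it.
- apple_corer_tip (a point): free end of the stem of the apple corer, on its centre line, 130 mm from the handle's middle; same axes as the tool
- tip_rail: low aluminium rail, fixed: a round bar 12 mm thick and 200 mm long, level along its own y axis, its centre line about 120 mm above the counter, carried by a post at each end; nothing is under the bar between the posts. Origin on the counter midway between the posts; -x faces the robot. A held tool's stem put under the bar from the -x side swings down as the hand rises and moves on to above the bar
- tip_rail_mid (a point): middle of the rail's bar, on its centre line; same axes as the rail. A tool swung on the bar also slides back some 10 to 15 mm in the fingers and ends up to 0.2 rad short of the swing the hand's path describes, so overshoot a little and look at the stem before lowering it
- steriliser: tool steriliser, fixed: white block 250 mm long (x), 70 mm wide (y), 100 mm high with four wells in its top in a row along its x axis, 60 mm apart; at its near (-x) end a grey step 30 mm high, 80 mm long, with the start lever. Origin on the counter under the centre of the white block
- well0 (a point): centre of the mouth of a well, in the top face (100 mm up), -90 mm along the steriliser's x axis; the well is 27 mm (x) by 29 mm (y) with a small chamfer and 85 mm deep; same axes as the steriliser
- well1 (a point): centre of the mouth of a well, in the top face (100 mm up), -30 mm along the steriliser's x axis; the well is 27 mm (x) by 29 mm (y) with a small chamfer and 85 mm deep; same axes as the steriliser
- well2 (a point): centre of the mouth of a well, in the top face (100 mm up), +30 mm along the steriliser's x axis; the well is 27 mm (x) by 29 mm (y) with a small chamfer and 85 mm deep; same axes as the steriliser
- well3 (a point): centre of the mouth of a well, in the top face (100 mm up), +90 mm along the steriliser's x axis; the well is 27 mm (x) by 29 mm (y) with a small chamfer and 85 mm deep; same axes as the steriliser
- start_lever (a joint): red start lever, 60 mm long, on the grey step: angle in rad, about 0 = off (leaning to the steriliser's -x, towards the robot), 1.0 = fully on (leaning to +x, towards the wells). It stays where it is left; pushing it takes a few newtons at most
- start_lever_tip (a point): centre of the red ball, 26 mm across, on the end of the start lever, about 105 mm above the counter when off and 112 mm half way; it moves along the steriliser's +x by about 60 mm as the lever goes from off to on
- jug: glass measuring jug with handle, 100 mm across, 130 mm high; a bystander, leave it alone; origin at the centre of its underside
- pot: white plastic pot with green screw-top lid, 90 mm across, 100 mm high; a bystander, leave it alone; origin at the centre of its underside
- shaker: blue salt shaker, 40 mm across, 80 mm high; a bystander, leave it alone; origin at the centre of its underside
- mug: green mug, 80 mm across, 95 mm high; a bystander, leave it alone; origin at the centre of its underside
- oil: green oil bottle, 64 mm across, 200 mm high; a bystander, leave it alone; origin at the centre of its underside
- sponge_dish: white dish 100 mm across with a sponge, 36 mm high in all; a bystander, leave it alone; origin at the centre of its underside
- blender: black blender base, fixed, 170 mm across, 162 mm high; a bystander; origin at the centre of its underside
There are look-alikes about, which are no part of the job. Leave any green look-alike of the honing_rod alone.

How it is judged:
By the outcome, as a careful person would: the job done as asked, in the order asked, and still so for the second after the job is handed in, with the robot touching nothing.
Of honing_rod, muddler, spurtle, apple_corer only 3 to 4 are there at a start; the rules pass over those that are not, and their reading is None.
At some moment in a run one of honing_rod, muddler, spurtle, apple_corer may be knocked a few centimetres aside while the robot is not near it.
It also fails if it takes over 210 s, if anything falls off the work surface, if the arm or the gripper's body presses on something with over 40 N, if the wrist force passes 120 N, or if a joint passes its speed limit or range.

## Working session

There is one attempt and no reset: what is moved stays moved. The work goes in short steps, Python scripts to look and compute and a tool call to move; the robot and the scene stay as the last step left them, time stands still between calls to the robot, and variables do not carry over. Pictures are saved under pics/ and viewed, about 12 in all and at most 16, crops included, and the job is handed in when it is done.

Besides the shell and the picture viewer there is one more tool, called as name(argument=value, ...), one argument or row to a line, values as JSON. move_arm: Moves the arm, as the interface text tells. Its arguments: {"type":"object","properties":{"increments":{"type":"string"},"claw":{"type":"number"},"force":{"type":"number"}},"required":["increments"]}

```bash
mkdir -p pics; cat > h.py <<'E'
import numpy as np, cv2
from rig import observe, eyes, order, recognise, regions_of
def par(n):
    p=eyes.camera_params(n); return np.array(p["mtx"],float),np.array(p["distortion"],float),np.array(p["world_to_cam"],float)
def c2w(n,x):
    T=np.linalg.inv(par(n)[2]); return (T@np.append(x,1))[:3]
def pix2w(n,uv,d):
    "uv Nx2, d N depth -> world"
    K,D,W=par(n); uv=np.asarray(uv,float).reshape(-1,1,2)
    q=cv2.undistortPoints(uv,K,D).reshape(-1,2); d=np.asarray(d,float)
    P=np.c_[q[:,0]*d,-q[:,1]*d,-d,np.ones(len(d))]
    return (np.linalg.inv(W)@P.T).T[:,:3]
def w2pix(n,X):
    K,D,W=par(n); X=np.atleast_2d(X); c=(W@np.c_[X,np.ones(len(X))].T).T[:,:3]*[1,-1,-1]
    return cv2.projectPoints(c,np.zeros(3),np.zeros(3),K,D)[0].reshape(-1,2)
def cloud(n,mask,dep):
    v,u=np.nonzero(mask&(dep>0)); return pix2w(n,np.c_[u,v],dep[v,u]),np.c_[u,v]
def save(f,im,s=1):
    cv2.imwrite("pics/"+f,cv2.resize(im,None,fx=s,fy=s)[:,:,::-1])
E
python3 - <<'E'
from h import *
for n in("top","side"):
    im,d=eyes.camera(n); save(n+"0.png",im); np.savez(n+"0.npz",im=im,d=d)
    W=par(n)[2]; print(n,np.linalg.inv(W)[:3].round(3).tolist(),par(n)[0].round(0).tolist())
    for t in ["honing_rod","muddler","spurtle","apple_corer","tip_rail","steriliser","start_lever","start_lever_tip"]:
        print(t,[(round(r["conf"],2),c2w(n,r["xyz"]).round(3).tolist(),w2pix(n,c2w(n,r["xyz"])).round(0).tolist()[0]) for r in recognise(n,t)])
print(observe())
E
```

```text
top [[-0.029, 0.988, -0.152, 0.257], [-1.0, -0.027, 0.012, 0.032], [0.007, 0.152, 0.988, 1.429]] [[433.0, 0.0, 324.0], [0.0, 433.0, 241.0], [0.0, 0.0, 1.0]]
honing_rod [(0.83, [0.17, 0.33, 0.024], [228.0, 338.0]), (0.57, [0.478, 0.196, 0.023], [269.0, 241.0])]
muddler [(0.6, [0.569, 0.084, 0.024], [303.0, 213.0]), (0.31, [0.478, -0.274, 0.105], [418.0, 233.0])]
spurtle [(0.66, [0.486, -0.011, 0.021], [332.0, 237.0])]
apple_corer [(0.55, [0.587, -0.119, 0.022], [364.0, 206.0])]
tip_rail [(0.93, [0.643, 0.323, 0.007], [232.0, 194.0]), (0.46, [0.756, -0.291, 0.047], [414.0, 154.0])]
steriliser [(0.69, [0.48, -0.273, 0.103], [417.0, 232.0]), (0.32, [0.366, 0.347, 0.008], [224.0, 277.0])]
start_lever [(0.55, [0.568, 0.081, 0.026], [304.0, 213.0]), (0.52, [0.34, -0.217, 0.117], [402.0, 277.0])]
start_lever_tip [(0.19, [0.481, -0.275, 0.103], [418.0, 232.0])]
side [[-0.729, 0.52, -0.445, -0.082], [-0.684, -0.553, 0.475, 0.615], [0.001, 0.651, 0.759, 1.05]] [[479.0, 0.0, 321.0], [0.0, 479.0, 240.0], [0.0, 0.0, 1.0]]
honing_rod [(0.78, [0.159, 0.332, 0.022], [329.0, 422.0]), (0.57, [0.463, 0.
[... 708 characters left out ...]
 [418.0, 216.0])]
{'t': 0.9, 'joint_positions': array([-1.19803432e+00,  3.13456552e-01, -4.70680542e-02,  1.21018403e+00,
       -1.61259891e-05,  1.57082573e+00]), 'qd': array([-6.20680495e-04, -2.56055420e-03,  1.04664592e-03,  1.21924697e-03,
        5.22662138e-05, -7.58773207e-04]), 'joint_efforts': array([ 2.60370098e-04, -5.39444411e+01,  3.40051997e+01,  1.40031829e-03,
       -1.12969788e-04,  9.47607731e-06]), 'tcp_pos': array([ 0.21851641, -0.55881604,  0.25633959]), 'ee_rot': array([3.14150497e+00, 1.61234105e-05, 3.72732595e-01]), 'wrist_force': array([-0.40088114,  0.5357238 , -0.15377276]), 'torque': array([-0.00963345, -0.02540189,  0.01112084]), 'width': 1.0008237084789942}
```

View pics/top0.png

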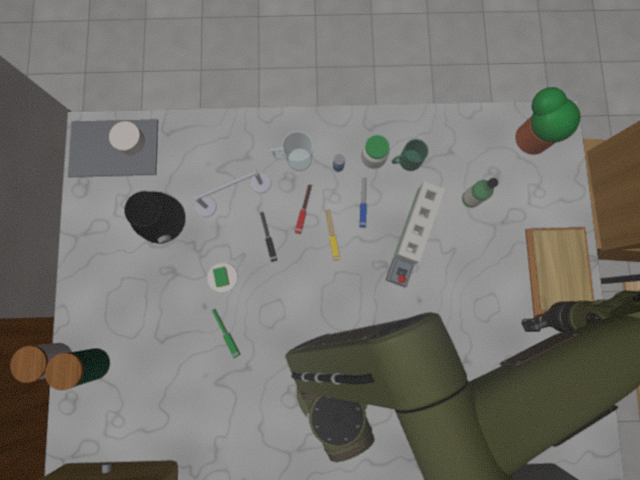

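View pics/side0.png

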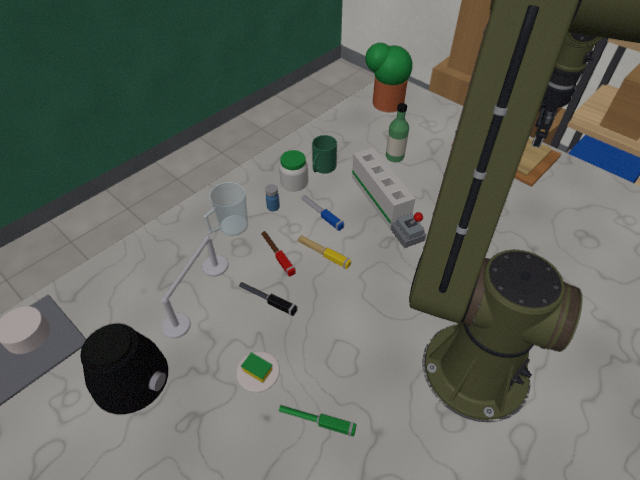

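Top view: honing rod (black) handle at (269,241), muddler (red) (303,213), spurtle (yellow) (332,237), corer (blue) (364,206); the rail bar runs (198,197)–(262,176), steriliser (415,232) with lever ball at (402,279). Possible confusions: the green rod (228,338) for the honing rod, the red lever ball for the muddler, and the shaker (339,162) for the blue corer. I choose the four by handle colour.

```bash
cat > meas.py <<'E'
from h import *
def tools(n,im,d):
    "whole tool from height map + hand-picked neighbourhood: returns dict"
    out={}
    hsv=cv2.cvtColor(im,cv2.COLOR_RGB2HSV).astype(int)
    H,S,V=hsv[...,0],hsv[...,1],hsv[...,2]
    v,u=np.mgrid[:480,:640]
    P=pix2w(n,np.c_[u.ravel(),v.ravel()],d.ravel()).reshape(480,640,3)
    cm={"muddler":((H<6)|(H>174))&(S>150)&(V>90),"spurtle":(abs(H-26)<6)&(S>150)&(V>90),"apple_corer":(abs(H-110)<10)&(S>150)&(V>80),"honing_rod":(V<50)&(S<90)}
    for k,m in cm.items():
        m=m&(P[...,2]>.012)&(P[...,2]<.045)&(P[...,0]>.35)&(P[...,0]<.75)&(P[...,1]<.27)&(P[...,1]>-.19)&(d>0)
        nn,l,st,c=cv2.connectedComponentsWithStats(m.astype(np.uint8),connectivity=8)
        if nn<2: continue
        i=1+np.argmax(st[1:,4]); out[k]=(P[l==i],P)
    return out
E
python3 - <<'E'
from meas import *
for n in("top","side"):
    z=np.load(n+"0.npz"); im,d=z["im"],z["d"]; v,u=np.mgrid[:480,:640]
    for k,(Q,P) in tools(n,im,d).items():
        c=Q[:,:2].mean(0); w,V=np.linalg.eigh(np.cov(Q[:,:2].T)); a=V[:,1]; a*=np.sign(a[0])
        # whole tool: elevated points near axis
        m=(P[...,2]>.009)&(P[...,2]<.04)&(d>0); A=P[m]; r=A[:,:2]-c; s=r@a; t=r@[-a[1],a[0]]
        k2=(abs(t)<.03)&(s>-.08)&(s<.19); A=A[k2];s=s[k2]
        c0=A[:,:2].mean(0); w,V=np.linalg.eigh(np.cov(A[:,:2].T)); a2=V[:,1]*np.sign(V[0,1])
        e=(A[:,:2]-c0)@a2; e0,e1=np.percentile(e,[1,99])
        print(n,k,len(Q),"hc",c.round(4),"z",np.median(Q[:,2]).round(3),"yawh",np.arctan2(a[1],a[0]).round(3),"yaw",np.arctan2(a2[1],a2[0]).round(3),"len",(e1-e0).round(3),"rear",(c0+e0*a2).round(4),"tip",(c0+e1*a2).round(4),"origin est",(c0+a2*((e0+e1)/2-.045)).round(4))
    P=pix2w(n,np.c_[u.ravel(),v.ravel()],d.ravel()).reshape(480,640,3); 
    m=(abs(P[...,2]-.1)<.006)&(P[...,0]>.3)&(P[...,0]<.7)&(P[...,1]<-.14)&(P[...,1]>-.36)&(d>0)&(im.min(2)>140)
    R=cv2.minAreaRect((P[m][:,:2]*1000).astype(np.float32)); print(n,"ster top",R,np.median(P[m][:,2]))
    m=(P[...,2]>.105)&(P[...,2]<.14)&(P[...,0]>.5)&(P[...,0]<.75)&(P[...,1]<.45)&(P[...,1]>.12)&(d>0)
    B=P[m]
    if len(B)>10:
        b=B[:,:2].mean(0); w,V=np.linalg.eigh(np.cov(B[:,:2].T)); q=(B[:,:2]-b)@V[:,1]; print(n,"bar",len(B),b.round(4),V[:,1].round(3),w,q.min(),q.max(),np.percentile(B[:,2],[10,50,90]))
    m=(im[...,0]>120)&(im[...,1]<60)&(P[...,2]>.08)&(P[...,1]<-.15)&(P[...,1]>-.3)&(P[...,0]<.42)&(d>0); print("ball",m.sum(),P[m].mean(0) if m.any() else 0)
im=np.load("top0.npz")["im"]; save("crop.png",im[100:310,180:480],2.6)
E
```

```text
top muddler 66 hc [0.5496 0.0907] z 0.024 yawh -0.269 yaw -0.222 len 0.228 rear [0.5057 0.0993] tip [0.7283 0.049 ] origin est [0.5731 0.084 ]
top spurtle 79 hc [ 0.4567 -0.0153] z 0.024 yawh 0.151 yaw 0.157 len 0.168 rear [ 0.414 -0.024] tip [0.58   0.0023] origin est [ 0.4526 -0.0179]
top apple_corer 4 hc [ 0.5444 -0.1082] z 0.026 yawh -0.061 yaw -0.103 len 0.211 rear [ 0.5209 -0.1114] tip [ 0.7308 -0.1332] origin est [ 0.5811 -0.1177]
top ster top ((518.5846557617188, -291.35430908203125), (71.06748962402344, 251.49713134765625), 67.3578872680664) 0.09911166169257335
top bar 308 [0.6489 0.3047] [-0.406  0.914] [2.15808646e-05 6.43243458e-03] -0.1990835829504666 0.11964634916576965 [0.11896897 0.12364625 0.12799128]
ball 23 [ 0.33713571 -0.21432317  0.11586344]
side muddler 148 hc [0.5483 0.0947] z 0.023 yawh -0.26 yaw -0.213 len 0.228 rear [0.5025 0.1036] tip [0.7253 0.0554] origin est [0.5699 0.089 ]
side spurtle 176 hc [ 0.4566 -0.0121] z 0.022 yawh 0.133 yaw 0.137 len 0.165 rear [ 0.4102 -0.0191] tip [0.574  0.0036] origin est [ 0.4475 -0.0139]
side apple_corer 130 hc [ 0.5645 -0.1113] z 0.022 yawh -0.089 yaw -0.109 len 0.234 rear [ 0.5187 -0.1072] tip [ 0.7509 -0.1327] origin est [ 0.5901 -0.115 ]
side honing_rod 173 hc [0.4575 0.197 ] z 0.022 yawh 0.252 yaw 0.233 len 0.167 rear [0.4123 0.1856] tip [0.5747 0.2241] origin est [0.4497 0.1945]
side ster top ((518.946044921875, -290.13958740234375), (73.71961975097656, 253.27963256835938), 67.49378204345703) 0.09879307110147112
side bar 536 [0.6516 0.2976] [-0.418  0.908] [3.97791680e-05 9.97465516e-03] -0.1915850488776827 0.13214946654611923 [0.11305094 0.12260768 0.12650702]
ball 43 [ 0.33563252 -0.20986013  0.11396635]
```

View pics/crop.png

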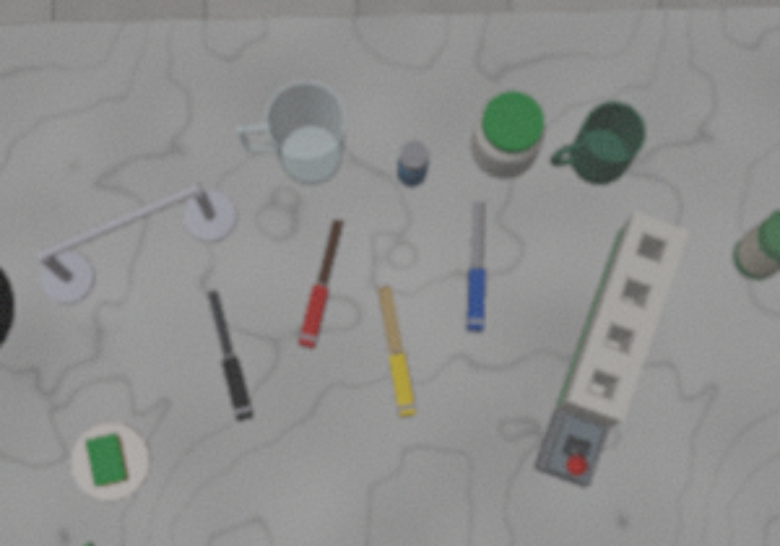

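```bash
cat >> meas.py <<'E'
def fit(n,im,d):
    "tool poses: origin xy, yaw"
    res={}
    for k,(Q,P) in tools(n,im,d).items():
        c=Q[:,:2].mean(0); w,V=np.linalg.eigh(np.cov(Q[:,:2].T)); a=V[:,1]*np.sign(V[0,1])
        m=(P[...,2]>.008)&(P[...,2]<.04)&(d>0); A=P[m][:,:2]
        if len(Q)<15: a=np.array([1,-.1]);a/=np.linalg.norm(a)
        for i in range(6):
            r=A-c; s=r@a; t=r@[-a[1],a[0]]
            kk=(abs(t)<(.03 if i<2 else .017))&(s>-.075)&(s<.145 if i<2 else s<.14); B=A[kk]
            sb=s[kk]; h=np.sort(sb)  # cut at gaps >12mm beyond handle
            g=np.nonzero((np.diff(h)>.010)&(h[1:]>.05))[0]
            if len(g): B=B[sb<=h[g[0]]]
            c0=B.mean(0); w,V=np.linalg.eigh(np.cov(B.T)); a=V[:,1]*np.sign(V[0,1])
            e=(B-c0)@a; e0,e1=np.percentile(e,[1,99]); c=c0+a*((e0+e1)/2-.045)
        res[k]=(c,np.arctan2(a[1],a[0]),e1-e0)
    return res
def go(target,yaw=None):
    "print tool-frame increments from current pose to target x y z yaw"
    o=observe(); p=o["tcp_pos"]; y=o["ee_rot"][2]; D=np.asarray(target)-p
    dy=0 if yaw is None else (yaw-y+np.pi)%(2*np.pi)-np.pi
    f=lambda y:np.round([100*(D[0]*np.cos(y)+D[1]*np.sin(y)),100*(D[0]*np.sin(y)-D[1]*np.cos(y)),-100*D[2]],2)
    print("t",round(o["t"],2),"at",p.round(4),"yaw",round(y,4),"roll/pitch",o["ee_rot"][:2].round(3),"w",round(o["width"],3),"F",o["wrist_force"].round(1))
    print(" inc before turn",f(y),"after turn",f(y+dy),"turn deg",round(-np.degrees(dy),1))
E
python3 - <<'E'
from meas import *
for n in("top","side"):
    z=np.load(n+"0.npz"); im,d=z["im"],z["d"]
    for k,(c,y,l) in fit(n,im,d).items(): print(n,k,c.round(4),"yaw",round(y,3),"len",round(l,3))
    v,u=np.mgrid[:480,:640]; P=pix2w(n,np.c_[u.ravel(),v.ravel()],d.ravel()).reshape(480,640,3)
    m=(P[...,2]>.105)&(P[...,2]<.14)&(P[...,0]>.5)&(P[...,0]<.75)&(P[...,1]<.45)&(P[...,1]>.12)&(d>0)
    B=P[m]
    for i in range(5):
        b=B[:,:2].mean(0); w,V=np.linalg.eigh(np.cov(B[:,:2].T)); a=V[:,1]; t=(B[:,:2]-b)@[-a[1],a[0]]; s=(B[:,:2]-b)@a
        B=B[(abs(t)<.012)&(abs(s-np.median(s))<.115)]
    q=(B[:,:2]-b)@a; print(n,"bar",len(B),b.round(4),a.round(3),np.percentile(q,[0,1,99,100]).round(3),"mid",(b+a*(np.percentile(q,1)+np.percentile(q,99))/2).round(4),"z",np.median(B[:,2]))
z=np.load("top0.npz")
c=np.array([.5187,-.2907]);a=np.array([np.cos(-.394),np.sin(-.394)])
W=[c+a*s for s in(-.09,-.03,.03,.09)]; print(np.round(W,4),w2pix("top",np.c_[W,[.1]*4]).round(1).tolist(),w2pix("side",np.c_[W,[.1]*4]).round(1).tolist())
for n in("top","side"):
    im=np.load(n+"0.npz")["im"].copy(); im=cv2.resize(im,None,fx=4,fy=4,interpolation=cv2.INTER_CUBIC)
    for p in w2pix(n,np.c_[W,[.1]*4]): cv2.drawMarker(im,tuple(((p+.5)*4-.5).astype(int)),(255,0,0),0,12,1)
    p=w2pix(n,np.array([[.437,-.257,.1],[.6,-.324,.1]])).mean(0)*4
    x,y=int(p[0])-190,int(p[1])-200; cv2.imwrite(f"pics/w{n}.png",im[y:y+400,x:x+380][:,:,::-1])
cv2.imwrite("pics/wells.png",np.hstack([cv2.imread("pics/wtop.png"),cv2.imread("pics/wside.png")]))
E
```

```text
top muddler [0.5435 0.0915] yaw -0.266 len 0.168
top spurtle [ 0.4516 -0.0179] yaw 0.146 len 0.166
top apple_corer [ 0.5597 -0.1159] yaw -0.077 len 0.168
top bar 289 [0.6432 0.3162] [-0.386  0.922] [-0.107 -0.105  0.105  0.107] mid [0.6433 0.3161] z 0.12360361071546877
side muddler [0.5413 0.096 ] yaw -0.268 len 0.169
side spurtle [ 0.4475 -0.0138] yaw 0.137 len 0.165
side apple_corer [ 0.5565 -0.1115] yaw -0.076 len 0.167
side honing_rod [0.4496 0.1947] yaw 0.231 len 0.167
side bar 430 [0.6355 0.3304] [-0.375  0.927] [-0.111 -0.109  0.093  0.094] mid [0.6385 0.323 ] z 0.12290864128663831
[[ 0.4356 -0.2562]
 [ 0.491  -0.2792]
 [ 0.5464 -0.3022]
 [ 0.6018 -0.3252]] [[412.3, 246.7], [418.6, 228.9], [424.8, 211.4], [430.9, 194.1]] [[397.9, 193.2], [387.5, 180.1], [377.6, 167.7], [368.2, 155.9]]
```

View pics/wells.png

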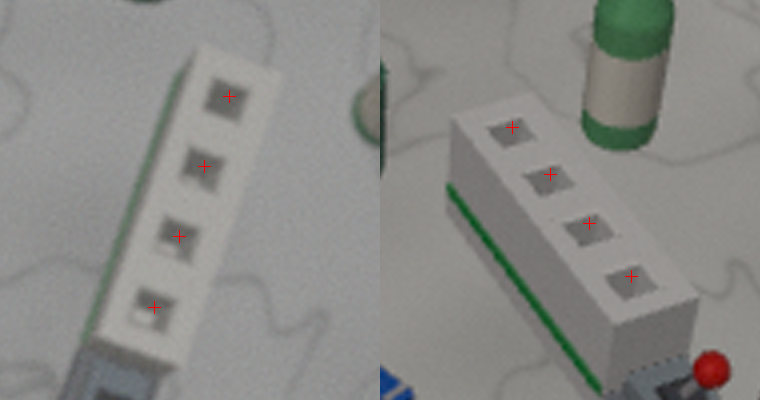

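```bash
python3 -c "
from meas import *
go([.5308,.097,.15],-.267)"
```

```text
t 0.9 at [ 0.2185 -0.5588  0.2563] yaw 0.3727 roll/pitch [3.142 0.   ] w 1.001 F [-0.4  0.5 -0.2]
 inc before turn [ 52.97 -49.71  10.63] after turn [ 12.82 -71.5   10.63] turn deg 36.7
```

move_arm(
  increments="0 0 0 7.34;0 0 0 7.34;0 0 0 7.34;0 0 0 7.34;0 0 0 7.34;1 -4.7 0 0;1 -4.7 0 0;1 -4.8 0 0;1 -4.8 0 0;1 -4.8 0 0;1 -4.8 0 0;1 -4.8 0 0;1 -4.8 0 0;1 -4.8 0 0;1 -4.8 0 0;0.8 -4.8 1 0;0.8 -4.8 2 0;0.6 -4.8 2 0;0.6 -4.8 2 0;0 -4.5 3.6 0",
  claw=5,
  force=30,
)

```text
t: 2.9
tcp_pos: [0.4961, -0.0223, 0.1677]
ee_rot: [-3.038, -0.002, -0.108]
wrist_force: [0.5, -0.2, -0.3]
width: 0.586
```

```bash
python3 -c "
from meas import *
go([.5308,.097,.05],-.267)
for n in ('side','top'):
    im,d=eyes.camera(n)
    for k,(c,y,l) in fit(n,im,d).items(): print(n,k,c.round(4),'yaw',round(y,3),'len',round(l,3))
save('s1.png',im) if 0 else None
"
```

```text
t 2.9 at [ 0.4961 -0.0223  0.1677] yaw -0.1076 roll/pitch [-3.038e+00 -2.000e-03] w 0.586 F [ 0.5 -0.2 -0.3]
 inc before turn [  2.17 -12.24  11.77] after turn [  0.2  -12.43  11.77] turn deg 9.1
side muddler [0.5416 0.0958] yaw -0.268 len 0.17
side spurtle [ 0.4476 -0.0137] yaw 0.136 len 0.165
side apple_corer [ 0.5113 -0.1083] yaw -0.071 len 0.077
side honing_rod [0.4501 0.1947] yaw 0.232 len 0.167
top muddler [0.5436 0.0917] yaw -0.268 len 0.168
```

move_arm(
  increments="0 0 0 0;0 0 0 0",
)

```text
t: 3.2
tcp_pos: [0.4944, -0.0238, 0.1682]
ee_rot: [-3.04, 0.0, -0.11]
wrist_force: [-0.3, -0.1, -0.2]
width: 0.585
```

```bash
python3 -c "
from meas import *
go([.5308,.097,.05],-.267)"
```

```text
t 3.2 at [ 0.4944 -0.0238  0.1682] yaw -0.1101 roll/pitch [-3.04  0.  ] w 0.585 F [-0.3 -0.1 -0.2]
 inc before turn [  2.29 -12.41  11.82] after turn [  0.32 -12.61  11.82] turn deg 9.0
```

move_arm(
  increments="0 -1 0 2;0 -1 0 2;0 -1 0 2;0 -1 0 2;0 0 0 0",
)

```text
t: 3.7
tcp_pos: [0.4909, -0.0402, 0.172]
ee_rot: [-2.992, 0.019, -0.174]
wrist_force: [-0.1, 0.1, -0.0]
width: 0.586
```

```bash
python3 -c "
from meas import *
go([.5308,.097,.05],-.267)
print(observe()['joint_positions'].round(3))"
```

```text
t 3.7 at [ 0.4909 -0.0402  0.172 ] yaw -0.1737 roll/pitch [-2.992  0.019] w 0.586 F [-0.1  0.1 -0. ]
 inc before turn [  1.55 -14.2   12.2 ] after turn [  0.22 -14.29  12.2 ] turn deg 5.3
[-0.175  0.18  -0.427  0.982  0.15   3.141]
```

move_arm(
  increments="0 0 0 -8.5;0 0 0 -8.5;0 0 0 -8.5;0 0 0 -8.5;0 0 0 -8.5;0 0 0 -8.5;0 0 0 -8.5;0 0 0 -8.5;0 0 0 0",
)

```text
t: 4.6
tcp_pos: [0.4908, -0.0391, 0.1718]
ee_rot: [-3.068, -0.132, 1.009]
wrist_force: [-0.4, 0.4, 0.6]
width: 0.583
```

```bash
python3 -c "
from meas import *
go([.5308,.097,.10],-.267+np.pi)
print(observe()['joint_positions'].round(3))"
```

```text
t 4.6 at [ 0.4908 -0.0391  0.1718] yaw 1.0095 roll/pitch [-3.068 -0.132] w 0.583 F [-0.4  0.4  0.6]
 inc before turn [13.65 -3.86  7.18] after turn [-0.26 14.18  7.18] turn deg -106.9
[-0.172  0.18  -0.428  0.982  0.15   1.953]
```

move_arm(
  increments="0 0 0 -8.55;0 0 0 -8.55;0 0 0 -8.55;0 0 0 -8.55;0 0 0 -8.55;0 0 0 -8.55;0 0 0 -8.55;0 0 0 -8.55;0 0 0 -8.55;0 0 0 -8.55;0 0 0 -8.55;0 0 0 -8.55;0 0 0 -8.55;0 0 0 -8.55;0 0 0 -8.55;0 0 0 -8.55;0 0 0 -8.55;0 0 0 -8.55;0 0 0 -8.55;0 0 0 -8.55",
)

```text
t: 6.6
tcp_pos: [0.4909, -0.0391, 0.1717]
ee_rot: [3.048, 0.119, -2.288]
wrist_force: [-0.1, -0.3, 0.7]
width: 0.587
```

move_arm(
  increments="0 0 0 -8.55;0 0 0 -8.55;0 0 0 -8.55;0 0 0 -8.55;0 0 0 -8.55;0 0 0 -8.55;0 0 0 -8.55;0 0 0 -8.55;0 0 0 -8.55;0 0 0 -8.55;0 0 0 -8.55;0 0 0 -8.55;0 0 0 -8.55;0 0 0 -8.55;0 0 0 0",
)

```text
t: 8.1
tcp_pos: [0.4909, -0.0391, 0.1718]
ee_rot: [-2.992, 0.023, -0.197]
wrist_force: [0.2, 0.5, -0.2]
width: 0.586
```

```bash
python3 -c "
from meas import *
go([.5308,.097,.10],-.267)
print(observe()['joint_positions'].round(3))"
```

```text
t 8.1 at [ 0.4909 -0.0391  0.1718] yaw -0.1967 roll/pitch [-2.992  0.023] w 0.586 F [ 0.2  0.5 -0.2]
 inc before turn [  1.26 -14.13   7.18] after turn [  0.26 -14.18   7.18] turn deg 4.0
[-0.172  0.18  -0.428  0.982  0.15  -3.117]
```

move_arm(
  increments="0 1 0 -2;0 1 0 -2;0 1 0 -2;0 1 0 -2;0 1 0 -2;0 0 0 0",
)

```text
t: 8.7
tcp_pos: [0.4917, -0.023, 0.1652]
ee_rot: [-3.047, -0.0, -0.107]
wrist_force: [0.6, 0.1, 0.3]
width: 0.583
```

```bash
python3 -c "
from meas import *
go([.5308,.097,.10],-.267)
print(observe()['joint_positions'].round(4))"
```

```text
t 8.7 at [ 0.4917 -0.023   0.1652] yaw -0.1072 roll/pitch [-3.047 -0.   ] w 0.583 F [0.6 0.1 0.3]
 inc before turn [  2.61 -12.35   6.52] after turn [  0.61 -12.61   6.52] turn deg 9.2
[-0.1057  0.1708 -0.4503  0.9495  0.0948 -3.1401]
```

move_arm(
  increments="0 1 0 -2;0 1 0 -2;0 1 0 -2;0 1 0 -2;0 1 0 -2;0 1 0 -2;0 0 0 0",
)

```text
t: 9.4
tcp_pos: [0.492, 0.0012, 0.1615]
ee_rot: [-3.12, -0.013, -0.012]
wrist_force: [0.2, -0.6, -0.3]
width: 0.582
```

```bash
python3 -c "
from meas import *
go([.5308,.097,.10],-.267)
print(observe()['joint_positions'].round(4))"
```

```text
t 9.4 at [0.492  0.0012 0.1615] yaw -0.012 roll/pitch [-3.12  -0.013] w 0.582 F [ 0.2 -0.6 -0.3]
 inc before turn [ 3.77 -9.63  6.15] after turn [  1.22 -10.26   6.15] turn deg 14.6
[-0.011   0.1639 -0.4649  0.929   0.0216 -3.1405]
```

move_arm(
  increments="0 1 0 -2;0 1 0 -2;0 0 0 0",
)

```text
t: 9.7
tcp_pos: [0.4916, 0.0092, 0.1612]
ee_rot: [3.139, -0.014, 0.02]
wrist_force: [-0.3, -0.2, -0.5]
width: 0.587
```

```bash
python3 -c "
from meas import *
go([.5308,.097,.10],-.267+np.pi)
print(observe()['joint_positions'].round(4))"
```

```text
t 9.7 at [0.4916 0.0092 0.1612] yaw 0.0196 roll/pitch [ 3.139 -0.014] w 0.587 F [-0.3 -0.2 -0.5]
 inc before turn [ 4.1  -8.7   6.12] after turn [-1.47  9.51  6.12] turn deg -163.6
[ 2.0600e-02  1.6300e-01 -4.6660e-01  9.2740e-01 -3.1000e-03 -3.1406e+00]
```

move_arm(
  increments="0 0 0 8.5;0 0 0 8.5;0 0 0 8.5;0 0 0 8.5;0 0 0 8.5;0 0 0 8.5;0 0 0 8.5;0 0 0 8.5;0 0 0 8.5;0 0 0 8.5;0 0 0 8.5;0 0 0 8.5;0 0 0 8.5;0 0 0 8.5;0 0 0 8.5;0 0 0 8.5;0 0 0 8.5;0 0 0 8.5;0 0 0 8.5;0 0 0 8.5",
)

```text
t: 11.7
tcp_pos: [0.4916, 0.0084, 0.1612]
ee_rot: [-3.136, 0.013, -2.955]
wrist_force: [0.1, -0.5, -0.0]
width: 0.583
```

move_arm(
  increments="0 0 0 8.5;0 0 0 8.5;0 0 0 8.5;0 0.5 1 0.9;0 2 1 0;0 2 1 0;0 2 1 0;-0.5 2 1 0;-0.5 1 1 0;-0.5 0 0 0;0 0 0 0",
)

```text
t: 12.8
tcp_pos: [0.5323, 0.0956, 0.1011]
ee_rot: [3.141, 0.014, 2.874]
wrist_force: [1.0, 0.4, -0.3]
width: 0.584
```

```bash
python3 -c "
from meas import *
go([.5308,.097,.028],-.267+np.pi)
im,d=eyes.camera('side'); print({k:(v[0].round(4),round(v[1],3)) for k,v in fit('side',im,d).items()})
save('s1.png',im[150:400,180:480],2.6)
print(observe()['joint_positions'].round(4))"
```

```text
t 12.8 at [0.5323 0.0956 0.1011] yaw 2.8744 roll/pitch [3.141 0.014] w 0.584 F [ 1.   0.4 -0.3]
 inc before turn [0.18 0.1  7.31] after turn [0.18 0.1  7.31] turn deg -0.0
{'muddler': (array([0.4984, 0.1084]), np.float64(-0.295)), 'spurtle': (array([ 0.4468, -0.014 ]), np.float64(0.135)), 'apple_corer': (array([ 0.5572, -0.1116]), np.float64(-0.077)), 'honing_rod': (array([0.4502, 0.1945]), np.float64(0.233))}
[ 0.1804  0.3073 -0.4307  0.82   -0.0054  0.4484]
```

View pics/s1.png

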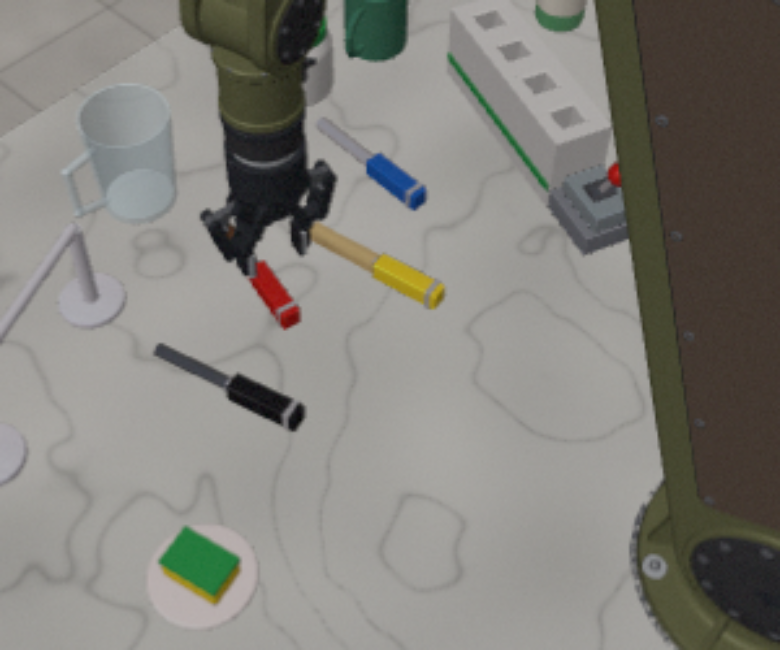

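The gripper (265,230 in the crop) straddles the red handle (275,295). The muddler reading is partly hidden by the fingers; everything else has stayed put. Lowering now.

move_arm(
  increments="0.1 0.1 2 0;0.1 0 2 0;0 0 2 0;0 0 1 0;0 0 0.3 0;0 0 0 0",
)

```text
t: 13.45
tcp_pos: [0.5314, 0.097, 0.0288]
ee_rot: [3.14, 0.014, 2.873]
wrist_force: [-0.3, 0.3, 0.3]
width: 0.581
```

move_arm(
  increments="0 0 0 0;0 0 0 0;0 0 0 0;0 0 0 0;0 0 0 0",
  claw=1,
  force=40,
)

```text
t: 13.95
tcp_pos: [0.5323, 0.0974, 0.0296]
ee_rot: [3.14, 0.016, 2.873]
wrist_force: [-0.2, -1.4, 6.7]
width: 0.248
```

move_arm(
  increments="0 0 0 0;0 0 -1 0;0 0 -2 0;0 0 -2 0;0 0 -2 0;0 0 0 0",
)

```text
t: 14.55
tcp_pos: [0.5323, 0.098, 0.1015]
ee_rot: [3.138, 0.018, 2.874]
wrist_force: [0.4, 0.3, -1.0]
width: 0.249
```

```bash
python3 -c "
from meas import *
B=np.array([.641,.3195]);y=.392;a=np.array([np.cos(y),np.sin(y)])
q=B-a*.20
go([*q,.105],y+np.pi)
im,d=eyes.camera('side'); 
save('s2.png',im[150:400,180:480],2.6)
"
```

```text
t 14.55 at [0.5323 0.098  0.1015] yaw 2.8736 roll/pitch [3.138 0.018] w 0.249 F [ 0.4  0.3 -1. ]
 inc before turn [11.18 11.97 -0.35] after turn [ 1.49 16.31 -0.35] turn deg -37.8
```

View pics/s2.png

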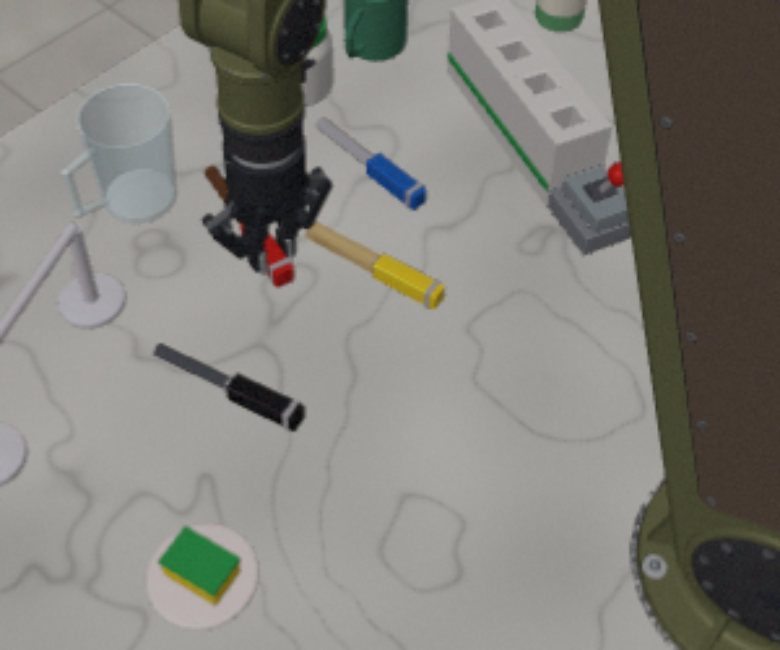

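The red handle is held (width 21 mm) and has left the counter, with its stem still level at (215,185). Next I turn square to the rail and go to 200 mm in front of the bar.

move_arm(
  increments="0 0 0 -7.56;0 0 0 -7.56;0 0 0 -7.56;0 0 0 -7.56;0 0 0 -7.56;0.3 2 0 0;0.3 3 0 0;0.3 3 0 0;0.3 3 0 0;0.3 3 0 0;0 2.3 0 0;0 0 0 0;0 0 0 0",
  force=30,
)

```text
t: 15.9
tcp_pos: [0.4535, 0.2423, 0.0962]
ee_rot: [-3.133, 0.01, -2.749]
wrist_force: [0.6, -0.0, -0.8]
width: 0.245
```

```bash
cat >> meas.py <<'E'
RB=np.array([.641,.3195]);RY=.392;RA=np.array([np.cos(RY),np.sin(RY)])
def stemline(n,im,d,lo=.03):
    "points near held tool, in rail-like frame of hand: prints nothing"
    v,u=np.mgrid[:480,:640]; P=pix2w(n,np.c_[u.ravel(),v.ravel()],d.ravel()).reshape(480,640,3); return P
E
python3 -c "
from meas import *
go([*(RB-RA*.076),.105],RY+np.pi)
"
```

```text
t 15.9 at [0.4535 0.2423 0.0962] yaw -2.7486 roll/pitch [-3.133  0.01 ] w 0.245 F [ 0.6 -0.  -0.8]
 inc before turn [-12.67  -0.04  -0.88] after turn [-12.67  -0.03  -0.88] turn deg 0.1
```

move_arm(
  increments="-2 0 -0.2 0;-2.5 0 -0.2 0;-2.5 0 -0.2 0;-2.5 0 -0.2 0;-2 0 0 0;-1.2 0 0 0;0 0 0 0;0 0 0 0",
)

```text
t: 16.7
tcp_pos: [0.5712, 0.2896, 0.1057]
ee_rot: [-3.134, 0.01, -2.751]
wrist_force: [-0.7, -0.4, -0.9]
width: 0.246
```

```bash
python3 -c "
from meas import *
go([*(RB-RA*.075),.1215],RY+np.pi)
im,d=eyes.camera('side'); 
save('s3.png',im[190:390,100:340],3)
"
```

```text
t 16.7 at [0.5712 0.2896 0.1057] yaw -2.7512 roll/pitch [-3.134  0.01 ] w 0.246 F [-0.7 -0.4 -0.9]
 inc before turn [-0.09  0.09 -1.58] after turn [-0.09  0.09 -1.58] turn deg -0.1
```

View pics/s3.png

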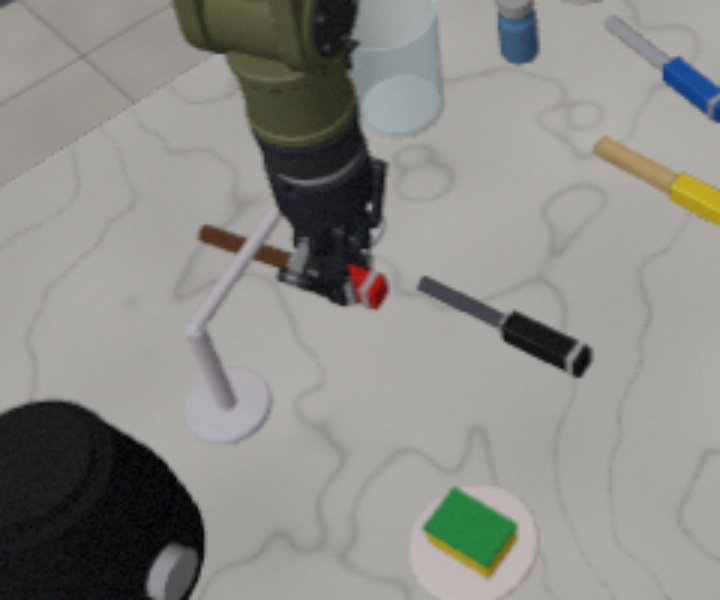

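move_arm(
  increments="0 0 -0.8 0;0 0 -0.8 0;0.05 0 -1 0;0.05 0 -1 0;-0.2 0 -1 0;-0.2 0 -0.95 0;-0.4 0 -0.9 0;-0.5 0 -0.87 0;-0.6 0 -0.77 0;-0.7 0 -0.7 0;-0.8 0 -0.6 0;-0.87 0 -0.47 0;-0.93 0 -0.36 0;-0.97 0 -0.25 0;-0.75 0 -0.1 0;-0.75 0 -0.03 0;0 0 0 0;0 0 0 0",
)

```text
t: 18.55
tcp_pos: [0.6402, 0.3202, 0.2137]
ee_rot: [-3.134, 0.012, -2.75]
wrist_force: [-2.7, -1.1, -2.0]
width: 0.246
```

```bash
python3 -c "
from meas import *
go([*(RB+RA*.0),.211],RY+np.pi)
im,d=eyes.camera('side'); np.savez('s4.npz',im=im,d=d)
save('s4.png',im[190:390,100:340],3)
"
```

```text
t 18.55 at [0.6402 0.3202 0.2137] yaw -2.75 roll/pitch [-3.134  0.012] w 0.246 F [-2.7 -1.1 -2. ]
 inc before turn [-0.05 -0.09  0.27] after turn [-0.05 -0.09  0.27] turn deg -0.0
```

View pics/s4.png

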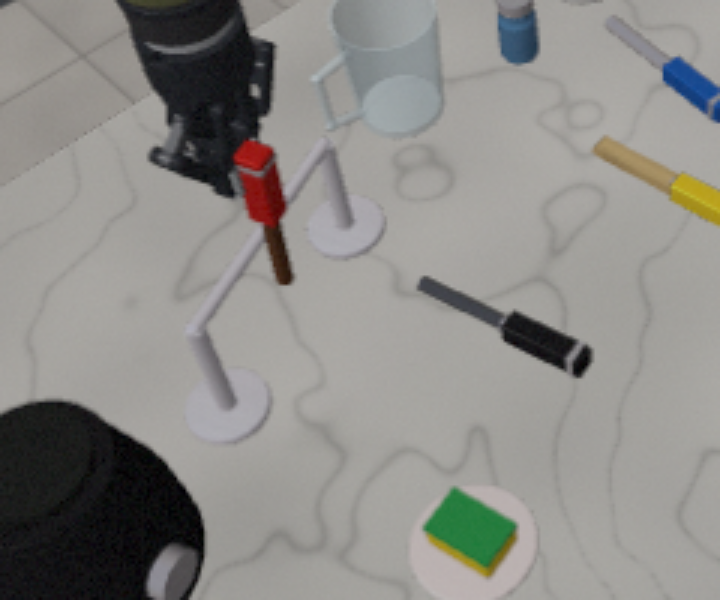

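```bash
cat >> meas.py <<'E'
def held(n,im,d,bar=True):
    "held stem line in hand frame: u along stem heading (-tool x), v lateral, h below TCP"
    o=observe(); p=o["tcp_pos"]; y=o["ee_rot"][2]+np.pi; a=np.array([np.cos(y),np.sin(y)]); l=np.array([-a[1],a[0]])
    P=stemline(n,im,d)[d>0]; r=P[:,:2]-p[:2]; u=r@a; v=r@l; h=p[2]-P[:,2]
    m=(abs(v)<.03)&(abs(u)<.075)&(h>.032)&(h<.18)&(P[:,2]>.03)
    if bar:
        t=(P[:,:2]-RB)@RA; m&=~((np.hypot(t,P[:,2]-.119)<.012))
    u,v,h=u[m],v[m],h[m]
    if len(u)<10: return print(n,"few",len(u))
    for i in range(4):
        A=np.c_[h,np.ones(len(h))]; cu=np.linalg.lstsq(A,u,rcond=None)[0]; cv=np.linalg.lstsq(A,v,rcond=None)[0]
        e=np.hypot(u-A@cu,v-A@cv); k=e<max(.012,2*np.median(e)); u,v,h=u[k],v[k],h[k]
    print(n,"N",len(u),"du/dh",cu.round(3),"dv/dh",cv.round(3),"h range",np.percentile(h,[1,50,99]).round(3),"tip u,v",(cu[0]*h.max()+cu[1]).round(4),(cv[0]*h.max()+cv[1]).round(4))
    cam=np.linalg.inv(par(n)[2])[:2,3]-p[:2]; cam/=np.linalg.norm(cam); print("  camera dir u,v",(cam@a).round(2),(cam@l).round(2))
E
python3 -c "
from meas import *
z=np.load('s4.npz'); held('side',z['im'],z['d'])
im,d=eyes.camera('top'); held('top',im,d)
"
```

```text
side N 197 du/dh [ 0.1   -0.026] dv/dh [-0.053  0.011] h range [0.034 0.085 0.15 ] tip u,v -0.0108 0.0027
  camera dir u,v -0.71 0.7
top few 0
```

move_arm(
  increments="-0.3 0 0 0;-0.2 0 0 0;0 0 0 0",
)

```text
t: 18.95
tcp_pos: [0.6442, 0.3218, 0.2136]
ee_rot: [-3.134, 0.011, -2.75]
wrist_force: [-5.0, -1.9, -2.1]
width: 0.249
```

```bash
sed -i 's/def held(n,im,d,bar=True):/def held(n,im,d,bar=True,lo=.032):/; s/(h>.032)/(h>lo)/' meas.py
python3 -c "
from meas import *
z=np.load('s4.npz'); 
im,d=eyes.camera('side'); held('side',im,d);held('side',im,d,lo=.08);held('side',im,d,lo=.09)
"
```

```text
side N 199 du/dh [ 0.059 -0.027] dv/dh [-0.048  0.01 ] h range [0.032 0.085 0.15 ] tip u,v -0.0178 0.0026
  camera dir u,v -0.71 0.7
side N 105 du/dh [ 0.036 -0.024] dv/dh [-0.002  0.004] h range [0.082 0.115 0.15 ] tip u,v -0.0187 0.0041
  camera dir u,v -0.71 0.7
side N 89 du/dh [ 0.04  -0.025] dv/dh [0.    0.004] h range [0.093 0.119 0.15 ] tip u,v -0.0186 0.0041
  camera dir u,v -0.71 0.7
```

move_arm(
  increments="0 0 0 0;0 0 0 0;0 0 0 0;0.5 0 0 0;1 0 0 0;1 0 0 0;0.5 0 -1 0;0 0 -2 0;0 0 -2 7.5;0 0 -2 7.5;0 0 -2 7.5;0 0 -1 7.5;0 0 0 7.5;0 0 0 7.5;0 0 0 0;0 0 0 0",
  force=80,
)

```text
t: 20.6
tcp_pos: [0.6161, 0.3111, 0.3141]
ee_rot: [3.137, 0.015, 2.751]
wrist_force: [0.5, -0.3, -1.4]
width: 0.244
```

```bash
cat >> meas.py <<'E'
SC=np.array([.5187,-.2907]);SY=-.394;SA=np.array([np.cos(SY),np.sin(SY)]);SL=np.array([-SA[1],SA[0]])
def towell(i,u,v,z):
    w=SC+SA*(-.09+.06*i); go([*(w-u*SA-v*SL),z],SY+np.pi)
E
python3 -c "
from meas import *
for n in('side','top'):
    im,d=eyes.camera(n); held(n,im,d);held(n,im,d,lo=.08)
towell(3,-.0135,-.001,.30)
save('s5.png',im)
print(observe()['joint_positions'])
"
```

```text
side N 256 du/dh [ 0.113 -0.033] dv/dh [-0.002  0.002] h range [0.033 0.082 0.15 ] tip u,v -0.0156 0.0015
  camera dir u,v -1.0 0.02
side N 135 du/dh [ 0.044 -0.025] dv/dh [-0.003  0.002] h range [0.081 0.113 0.151] tip u,v -0.018 0.0015
  camera dir u,v -1.0 0.02
top few 0
top few 0
t 20.7 at [0.6158 0.311  0.3136] yaw 2.7499 roll/pitch [3.138 0.015] w 0.236 F [-1.  -0.1 -1. ]
 inc before turn [-24.34 -59.24   1.36] after turn [-24.48 -59.18   1.36] turn deg 0.1
[ 0.47144061  0.47237331  0.31190585  1.39805162 -0.00862815  0.8630368 ]
```

move_arm(
  increments="-0.6 -1.2 0 0;-1 -2.5 0 0;-1.6 -4 0 0;-1.6 -4 0 0;-1.6 -4 0 0;-1.6 -4 0 0;-1.6 -4 0 0;-1.6 -4 0 0;-1.6 -4 0 0;-1.6 -4 0 0;-1.6 -4 0 0;-1.6 -4 0 0;-1.6 -4 0 0;-1.6 -4 0 0;-1.6 -4 0 0;-1.6 -3 0 0;-0.3 -0.5 0 0;0 0 0 0;0 0 0 0",
)

```text
t: 22.6
tcp_pos: [0.6124, -0.3286, 0.3147]
ee_rot: [3.138, 0.013, 2.748]
wrist_force: [-0.8, 0.7, 0.1]
width: 0.236
```

```bash
python3 -c "
from meas import *
for n in('side','top'):
    im,d=eyes.camera(n); held(n,im,d,0);held(n,im,d,0,lo=.08)
    if n=='side': save('s5.png',im[100:300,270:510],3)
towell(3,-.012,0,.27)
"
```

```text
side N 198 du/dh [ 0.095 -0.031] dv/dh [-0.015  0.007] h range [0.033 0.083 0.151] tip u,v -0.0161 0.0042
  camera dir u,v -0.86 0.52
side N 107 du/dh [ 0.048 -0.025] dv/dh [-0.002  0.005] h range [0.081 0.115 0.153] tip u,v -0.0176 0.0046
  camera dir u,v -0.86 0.52
top N 57 du/dh [ 0.04  -0.022] dv/dh [-0.085  0.013] h range [0.032 0.101 0.149] tip u,v -0.0161 0.0007
  camera dir u,v -0.92 0.39
top N 39 du/dh [ 0.033 -0.021] dv/dh [-0.038  0.008] h range [0.08  0.119 0.149] tip u,v -0.0162 0.002
  camera dir u,v -0.92 0.39
t 22.7 at [ 0.6128 -0.3278  0.315 ] yaw 2.7494 roll/pitch [3.138 0.014] w 0.237 F [ 0.9 -0.2 -1.1]
 inc before turn [-0.09 -0.18  4.5 ] after turn [-0.09 -0.18  4.5 ] turn deg 0.1
```

move_arm(
  increments="-0.05 -0.1 1 0;0 -0.1 2 0;0.05 0 2 0;0.05 0 1.5 0;0.03 0 1 0;0.02 0 1 0;0.03 0 1 0;0 0 0 0",
)

```text
t: 23.5
tcp_pos: [0.6116, -0.3302, 0.2182]
ee_rot: [3.138, 0.012, 2.748]
wrist_force: [0.0, 0.2, -1.7]
width: 0.236
```

```bash
python3 -c "
from meas import *
im,d=eyes.camera('side'); save('s5.png',im[100:300,270:510],3)
towell(3,-.012,0,.168)
"
```

```text
t 23.55 at [ 0.6119 -0.3304  0.2191] yaw 2.7479 roll/pitch [3.138 0.013] w 0.231 F [-0.2  0.1 -0.6]
 inc before turn [-0.07  0.09  5.11] after turn [-0.07  0.09  5.11] turn deg 0.0
```

View pics/s5.png

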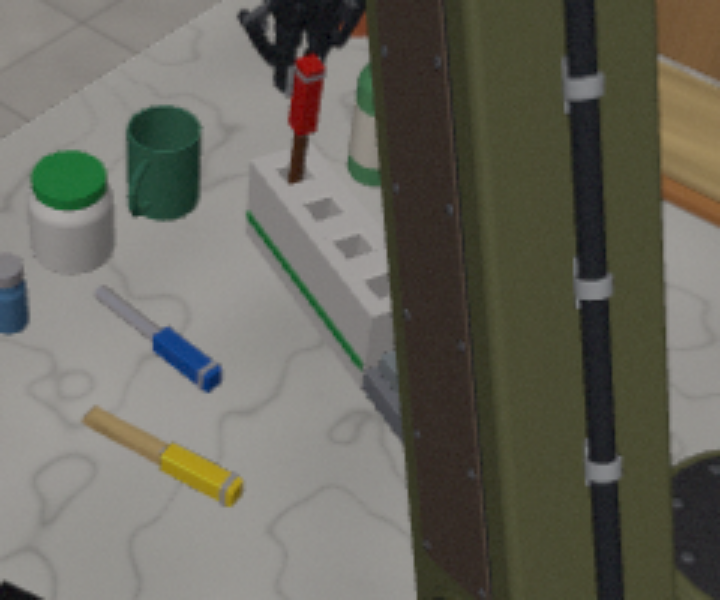

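The muddler's stem has entered well3 (297,178), with no contact force.

move_arm(
  increments="0.02 0 1 0;0.02 0 1 0;0.02 0 1 0;0.02 0 1 0;0 0 0.5 0;0 0 0.2 0;0 0 0.2 0;0 0 0.1 0;0 0 0 0",
)

```text
t: 24.45
tcp_pos: [0.6123, -0.3306, 0.17]
ee_rot: [3.139, 0.014, 2.748]
wrist_force: [0.1, 0.6, -1.7]
width: 0.24
```

move_arm(
  increments="0 0 0.2 0;0 0 0.2 0;0 0 0.1 0;0 0 0 0",
)

```text
t: 24.85
tcp_pos: [0.6128, -0.3308, 0.1659]
ee_rot: [3.139, 0.016, 2.748]
wrist_force: [-0.4, 0.3, 4.3]
width: 0.24
```

move_arm(
  increments="0 0 0 0;0 0 0 0;0 0 0 0;0 0 0 0",
  claw=5.5,
)

```text
t: 25.25
tcp_pos: [0.6121, -0.3305, 0.1645]
ee_rot: [3.139, 0.013, 2.748]
wrist_force: [0.3, 0.3, -0.8]
width: 0.645
```

move_arm(
  increments="0 0 -1 0;0 0 -2 0;0 0 -3 0;0 0 -3 0;0 0 -2 0;0 0 0 0",
)

```text
t: 25.85
tcp_pos: [0.6122, -0.3311, 0.2795]
ee_rot: [3.139, 0.021, 2.748]
wrist_force: [0.3, 1.0, 0.3]
width: 0.646
```

```bash
cat >> meas.py <<'E'
def relook():
    R={}
    for n in("side","top"):
        im,d=eyes.camera(n)
        for k,(c,y,l) in fit(n,im,d).items(): 
            off=np.array([.0015,-.002])*(1 if n=="side" else -1); print(n,k,(c+off).round(4),round(y,3),round(l,3)); 
            if l>.15: R.setdefault(k,[]).append((*(c+off),y))
        np.savez(n+"_last.npz",im=im,d=d)
    return {k:np.mean(v,0) for k,v in R.items()}
def tograsp(k,R,z,s=-.014):
    x,y,w=R[k]; go([x+s*np.cos(w),y+s*np.sin(w),z],w+np.pi)
def standing(i):
    "height profile of points over well i"
    w=SC+SA*(-.09+.06*i)
    for n in("side","top"):
        q=np.load(n+"_last.npz"); P=stemline(n,q["im"],q["d"])[q["d"]>0]; r=P[:,:2]-w; u,v=r@SA,r@SL; m=(abs(u)<.03)&(abs(v)<.03)&(P[:,2]>.106)&(P[:,2]<.22)
        if m.sum()>5: print("well",i,n,m.sum(),"ztop",np.percentile(P[m,2],[2,98]).round(3),"top uv",u[m][P[m,2]>np.percentile(P[m,2],90)].mean().round(4),v[m][P[m,2]>np.percentile(P[m,2],90)].mean().round(4))
E
python3 -c "
from meas import *
R=relook(); standing(3); tograsp('apple_corer',R,.15)
"
```

```text
side spurtle [ 0.4494 -0.0156] 0.136 0.165
side apple_corer [ 0.5579 -0.114 ] -0.072 0.167
side honing_rod [0.4504 0.1925] 0.231 0.166
top spurtle [ 0.4638 -0.0144] 0.154 0.138
top apple_corer [ 0.5582 -0.1139] -0.077 0.169
well 3 side 229 ztop [0.108 0.185] top uv -0.0079 0.0006
well 3 top 101 ztop [0.108 0.188] top uv -0.0001 0.0027
t 25.95 at [ 0.6109 -0.3303  0.2752] yaw 2.7478 roll/pitch [3.139 0.015] w 0.645 F [ 1.4  0.1 -0.5]
 inc before turn [14.51 17.52 12.52] after turn [ 8.28 21.19 12.52] turn deg -18.3
```

Muddler stands at home: its top is at 0.185 m, as it should be. Corer next.

move_arm(
  increments="0 0 0 -6.1;0 0 0 -6.1;0 0 0 -6.1;1 2.2 0 0;1.4 3.5 0 0;1.4 3.5 0 0;1.4 3.5 0 0;1.4 3.5 2 0;1.4 3.5 2 0;0.28 1.5 3 0;0 0 3 0;0 0 2.5 0;0 0 0 0;0 0 0 0",
  claw=5,
)

```text
t: 27.35
tcp_pos: [0.5446, -0.1128, 0.1475]
ee_rot: [-3.14, 0.012, 3.067]
wrist_force: [0.2, -0.1, 0.6]
width: 0.579
```

```bash
python3 -c "
from meas import *
tograsp('apple_corer',{'apple_corer':(.558,-.114,-.075)},.0285,-.012)
"
```

```text
t 27.35 at [ 0.5446 -0.1128  0.1475] yaw 3.0672 roll/pitch [-3.14   0.012] w 0.579 F [ 0.2 -0.1  0.6]
 inc before turn [-0.14 -0.02 11.9 ] after turn [-0.14 -0.02 11.9 ] turn deg 0.0
```

move_arm(
  increments="0 0 3 0;0 0 3 0;0 0 3 0;0 0 2 0;0 0 0.9 0;0 0 0 0",
)

```text
t: 27.95
tcp_pos: [0.5473, -0.1134, 0.0292]
ee_rot: [-3.14, 0.013, 3.067]
wrist_force: [-0.3, -0.0, 0.1]
width: 0.585
```

move_arm(
  increments="0 0 0 0;0 0 0 0;0 0 0 0;0 0 0 0;0 0 0 0;0 0 0 0;0 0 -1 0;0 0 -2 -6.7;0 0 -2 -6.7;0 0 -2.5 -6.7;0 0 0 -6.7;0 0 0 0;0 0 0 0",
  claw=1,
  force=40,
)

```text
t: 29.25
tcp_pos: [0.5459, -0.113, 0.1044]
ee_rot: [-3.134, 0.012, -2.751]
wrist_force: [-0.8, -0.2, -0.6]
width: 0.248
```

```bash
python3 -c "
from meas import *
go([*(RB-RA*.20),.105],RY+np.pi)
"
```

```text
t 29.25 at [ 0.5459 -0.113   0.1044] yaw -2.7509 roll/pitch [-3.134  0.012] w 0.248 F [-0.8 -0.2 -0.6]
 inc before turn [-5.27 36.34 -0.06] after turn [-5.31 36.33 -0.06] turn deg -0.1
```

move_arm(
  increments="-0.3 1.3 0 0;-0.4 2.5 -0.1 0;-0.5 3.5 0 0;-0.5 3.5 -0.1 0;-0.5 3.5 0 0;-0.5 3.5 -0.1 0;-0.5 3.5 0 0;-0.5 3.5 -0.1 0;-0.5 3.5 0 0;-0.5 3.5 -0.1 0;-0.4 2.5 0 0;-0.2 2 0 0;0 0 0 0;0 0 0 0",
  force=30,
)

```text
t: 30.65
tcp_pos: [0.4549, 0.2427, 0.1066]
ee_rot: [-3.134, 0.01, -2.748]
wrist_force: [0.7, -0.2, -1.4]
width: 0.246
```

```bash
python3 -c "
from meas import *
go([*(RB-RA*.075),.105],RY+np.pi)
im,d=eyes.camera('side'); save('s6.png',im[190:390,100:340],3)
"
```

```text
t 30.65 at [0.4549 0.2427 0.1066] yaw -2.7475 roll/pitch [-3.134  0.01 ] w 0.246 F [ 0.7 -0.2 -1.4]
 inc before turn [-12.63  -0.04   0.16] after turn [-1.263e+01 -1.000e-02  1.600e-01] turn deg 0.1
```

View pics/s6.png

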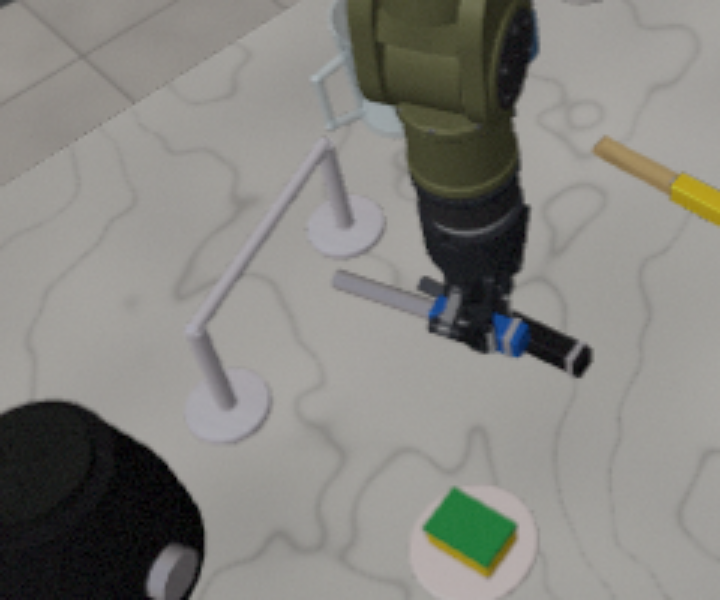

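The corer is held level, its steel stem (385,290) pointing at the bar. I repeat the move under the bar and the swing.

move_arm(
  increments="-2 0 0 0;-2.5 0 0 0;-2.5 0 0 0;-2.5 0 0 0;-2 0 0 0;-1.1 0 0 0;0 0 0 0;0 0 0 0",
)

```text
t: 31.5
tcp_pos: [0.5715, 0.2899, 0.1081]
ee_rot: [-3.134, 0.01, -2.749]
wrist_force: [-0.4, 0.1, -0.5]
width: 0.245
```

move_arm(
  increments="0 0 -0.8 0;0 0 -0.8 0;0.05 0 -1 0;0.05 0 -1 0;-0.2 0 -1 0;-0.2 0 -0.95 0;-0.4 0 -0.9 0;-0.5 0 -0.87 0;-0.6 0 -0.77 0;-0.7 0 -0.7 0;-0.8 0 -0.6 0;-0.87 0 -0.47 0;-0.93 0 -0.36 0;-0.97 0 -0.25 0;-0.9 0 -0.1 0;-0.9 0 -0.03 0;-0.2 0 0 0;0 0 0 0;0 0 0 0",
)

```text
t: 33.4
tcp_pos: [0.6456, 0.3221, 0.2161]
ee_rot: [-3.134, 0.013, -2.748]
wrist_force: [-3.5, -1.6, -1.2]
width: 0.246
```

```bash
python3 -c "
from meas import *
go([*(RB+RA*.004),.2136],RY+np.pi)
im,d=eyes.camera('side'); held('side',im,d);held('side',im,d,lo=.085)
"
```

```text
t 33.4 at [0.6456 0.3221 0.2161] yaw -2.7482 roll/pitch [-3.134  0.013] w 0.246 F [-3.5 -1.6 -1.2]
 inc before turn [ 0.12 -0.06  0.25] after turn [ 0.12 -0.06  0.25] turn deg 0.1
side N 216 du/dh [ 0.043 -0.027] dv/dh [-0.047  0.009] h range [0.033 0.086 0.15 ] tip u,v -0.0203 0.0024
  camera dir u,v -0.71 0.7
side N 110 du/dh [ 0.029 -0.025] dv/dh [-0.003  0.004] h range [0.086 0.118 0.151] tip u,v -0.0209 0.0039
  camera dir u,v -0.71 0.7
```

move_arm(
  increments="0 0 0 0;0 0 0 0;0 0 0 0;0.5 0 0 0;1 0 0 0;1 0 0 0;0.5 0 -1 0;0 0 -2 0;0 0 -2 7.5;0 0 -2 7.5;0 0 -2 7.5;0 0 -1 7.5;0 0 0 7.5;0 0 0 7.5;0 0 0 0;0 0 0 0",
  force=80,
)

```text
t: 35.05
tcp_pos: [0.6166, 0.3109, 0.3158]
ee_rot: [3.138, 0.015, 2.753]
wrist_force: [0.1, 0.5, -1.0]
width: 0.236
```

```bash
python3 -c "
from meas import *
im,d=eyes.camera('side'); held('side',im,d,lo=.08)
towell(2,-.013,0,.315)
"
```

```text
side N 142 du/dh [ 0.036 -0.027] dv/dh [0.    0.001] h range [0.081 0.115 0.15 ] tip u,v -0.0216 0.0011
  camera dir u,v -1.0 0.02
t 35.1 at [0.6165 0.3109 0.3156] yaw 2.7522 roll/pitch [3.138 0.014] w 0.234 F [ 0.8 -0.4 -1.6]
 inc before turn [-18.09 -59.39   0.06] after turn [-18.36 -59.3    0.06] turn deg 0.3
```

move_arm(
  increments="-0.5 -1.3 0 0;-1 -2.5 0 0;-1.2 -4 0 0;-1.2 -4 0 0;-1.2 -4 0 0;-1.2 -4 0 0;-1.2 -4 0 0;-1.2 -4 0 0;-1.2 -4 0 0;-1.2 -4 0 0;-1.2 -4 0 0;-1.2 -4 0 0;-1.2 -4 0 0;-1.2 -4 0 0;-1.2 -4 0 0;-0.9 -3 0 0;-0.4 -0.5 0 0.3;0 0 0 0;0 0 0 0",
)

```text
t: 37.0
tcp_pos: [0.5595, -0.307, 0.3159]
ee_rot: [3.138, 0.013, 2.745]
wrist_force: [0.2, 0.3, -1.7]
width: 0.238
```

```bash
python3 -c "
from meas import *
for n in('side','top'):
    im,d=eyes.camera(n); held(n,im,d,0,lo=.085)
towell(2,-.013,0,.22)
"
```

```text
side N 188 du/dh [ 0.91  -0.109] dv/dh [0.007 0.003] h range [0.085 0.142 0.179] tip u,v 0.0548 0.0046
  camera dir u,v -0.84 0.54
top N 63 du/dh [ 0.882 -0.106] dv/dh [-0.007  0.005] h range [0.088 0.148 0.179] tip u,v 0.052 0.0033
  camera dir u,v -0.9 0.43
t 37.1 at [ 0.5598 -0.3064  0.3161] yaw 2.746 roll/pitch [3.138 0.014] w 0.233 F [-0.2 -0.3 -1.9]
 inc before turn [ 0.1  -0.13  9.61] after turn [ 0.1  -0.13  9.61] turn deg -0.1
```

move_arm(
  increments="0.1 -0.1 1 0;0.03 0 2 0;0.03 0 2 0;0.03 0 1.5 0;0.02 0 1 0;0.02 0 1 0;0.02 0 1 0;0 0 0 0",
)

```text
t: 37.9
tcp_pos: [0.5578, -0.3072, 0.2194]
ee_rot: [3.138, 0.012, 2.745]
wrist_force: [0.2, -0.2, -1.6]
width: 0.238
```

```bash
sed -i 's/abs(u)<.075)/abs(u)<.04)/' meas.py; python3 -c "
from meas import *
towell(2,-.013,0,.168)
im,d=eyes.camera('side'); save('s7.png',im[100:300,270:510],3);held('side',im,d,0,lo=.085)
"
```

```text
t 37.9 at [ 0.5578 -0.3072  0.2194] yaw 2.7446 roll/pitch [3.138 0.012] w 0.238 F [ 0.2 -0.2 -1.6]
 inc before turn [-0.06  0.03  5.14] after turn [-0.06  0.03  5.14] turn deg -0.2
side N 351 du/dh [-0.39   0.045] dv/dh [-0.094  0.014] h range [0.086 0.121 0.136] tip u,v -0.0109 0.001
  camera dir u,v -0.84 0.54
```

View pics/s7.png

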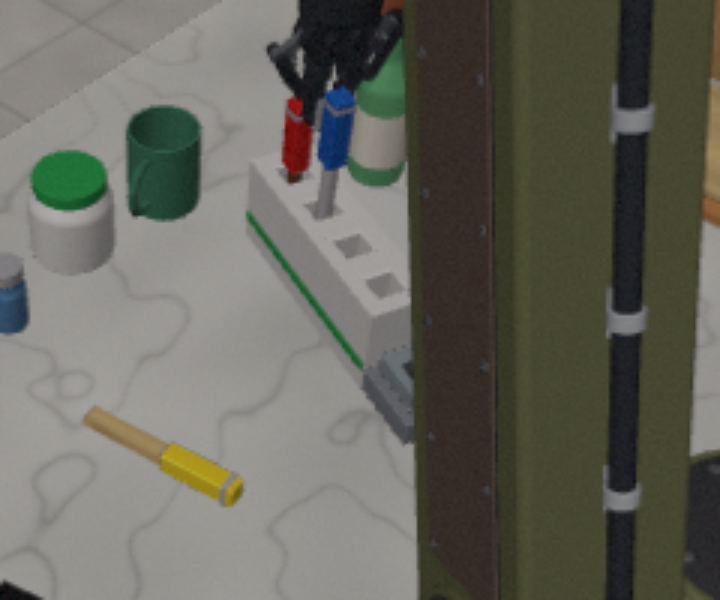

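The corer's stem is in well2 (325,210), clear of its sides.

move_arm(
  increments="0 0 1 0;0 0 1 0;0.02 0 1 0;0.02 0 1 0;0 0 0.5 0;0 0 0.2 0;0 0 0.2 0;0 0 0.2 0;0 0 0.2 0;0 0 0 0",
)

```text
t: 38.95
tcp_pos: [0.5587, -0.3077, 0.1679]
ee_rot: [3.139, 0.014, 2.744]
wrist_force: [0.2, -0.3, -1.0]
width: 0.235
```

move_arm(
  increments="0 0 0.1 0;0 0 0.1 0;0 0 0 0",
)

```text
t: 39.25
tcp_pos: [0.5587, -0.3077, 0.1658]
ee_rot: [3.139, 0.014, 2.744]
wrist_force: [0.0, -0.2, -1.2]
width: 0.238
```

move_arm(
  increments="0 0 0.1 0;0 0 0.1 0;0 0 0.1 0;0 0 0 0",
)

```text
t: 39.65
tcp_pos: [0.5598, -0.3082, 0.1648]
ee_rot: [3.139, 0.017, 2.744]
wrist_force: [-0.7, 1.1, 8.4]
width: 0.237
```

Seated at 8 N. I release and rise.

move_arm(
  increments="0 0 0 0;0 0 0 0;0 0 0 0;0 0 0 0",
  claw=5.5,
)

```text
t: 40.05
tcp_pos: [0.5587, -0.3077, 0.1626]
ee_rot: [3.138, 0.013, 2.744]
wrist_force: [-0.2, -0.5, -0.3]
width: 0.644
```

move_arm(
  increments="0 0 -1 0;0 0 -2 0;0 0 -3 0;0 0 -3 0;0 0 -2 0;0 0 0 0",
)

```text
t: 40.65
tcp_pos: [0.5589, -0.3084, 0.2773]
ee_rot: [3.139, 0.02, 2.744]
wrist_force: [-0.0, -0.3, 0.5]
width: 0.646
```

```bash
python3 -c "
from meas import *
R=relook(); standing(3);standing(2); tograsp('spurtle',R,.15,-.012)
"
```

```text
side spurtle [ 0.4492 -0.0154] 0.134 0.165
side honing_rod [0.4509 0.1926] 0.232 0.167
top spurtle [ 0.4504 -0.016 ] 0.147 0.166
well 3 side 236 ztop [0.109 0.185] top uv -0.0031 0.0039
well 3 top 42 ztop [0.108 0.167] top uv -0.0094 -0.0026
well 2 side 240 ztop [0.109 0.185] top uv -0.0078 0.0023
well 2 top 123 ztop [0.108 0.189] top uv -0.0051 0.002
t 40.75 at [ 0.5575 -0.3076  0.2733] yaw 2.7442 roll/pitch [3.139 0.015] w 0.646 F [ 0.4  0.  -0.8]
 inc before turn [22.25 22.13 12.33] after turn [ 7.78 30.41 12.33] turn deg -30.8
```

move_arm(
  increments="0 0 0 -7.7;0 0 0 -7.7;0 0 0 -7.7;0 0 0 -7.7;0.5 2 0 0;1 3.5 0 0;1 4 0 0;1 4 0 0;1 4 2 0;1 4 2 0;1 4 3 0;0.8 3 3 0;0.5 1.9 2.3 0;0 0 0 0;0 0 0 0",
  claw=5,
)

```text
t: 42.25
tcp_pos: [0.4388, -0.0184, 0.1475]
ee_rot: [-3.137, 0.011, -3.0]
wrist_force: [0.4, 0.2, 1.0]
width: 0.587
```

```bash
python3 -c "
from meas import *
tograsp('spurtle',{'spurtle':(.4498,-.0157,.14)},.0285,-.012)
"
```

```text
t 42.25 at [ 0.4388 -0.0184  0.1475] yaw -3.0002 roll/pitch [-3.137  0.011] w 0.587 F [0.4 0.2 1. ]
 inc before turn [ 0.07  0.11 11.9 ] after turn [ 0.07  0.11 11.9 ] turn deg 0.1
```

move_arm(
  increments="0.1 0.1 3 0;0.1 0 3 0;0 0 3 0;0 0 2 0;0 0 0.9 0;0 0 0 0",
)

```text
t: 42.85
tcp_pos: [0.4394, -0.0188, 0.0288]
ee_rot: [-3.137, 0.013, -3.003]
wrist_force: [-0.3, -0.0, -0.2]
width: 0.589
```

move_arm(
  increments="0 0 0 0;0 0 0 0;0 0 0 0;0 0 0 0;0 0 0 0;0 0 0 0;0 0 -1 0;0 0 -2 -7.2;0 0 -2 -7.2;0 0 -2.5 0;0 0 0 0;0 0 0 0",
  claw=1,
  force=40,
)

```text
t: 44.05
tcp_pos: [0.4385, -0.0178, 0.1048]
ee_rot: [-3.133, 0.013, -2.75]
wrist_force: [-0.7, -0.4, -2.3]
width: 0.247
```

```bash
python3 -c "
from meas import *
go([*(RB-RA*.20),.107],RY+np.pi)
"
```

```text
t 44.05 at [ 0.4385 -0.0178  0.1048] yaw -2.75 roll/pitch [-3.133  0.013] w 0.247 F [-0.7 -0.4 -2.3]
 inc before turn [-11.59  23.44  -0.22] after turn [-11.6   23.43  -0.22] turn deg -0.0
```

move_arm(
  increments="-0.6 1.3 0 0;-1.2 2.4 -0.1 0;-1.7 3.4 -0.1 0;-1.7 3.4 -0.1 0;-1.7 3.4 -0.1 0;-1.7 3.4 -0.1 0;-1.5 3 0 0;-1 2 0 0;-0.5 1.1 0 0;0 0 0 0;0 0 0 0",
  force=30,
)

```text
t: 45.15
tcp_pos: [0.4551, 0.2417, 0.1079]
ee_rot: [-3.133, 0.01, -2.75]
wrist_force: [0.5, 0.1, -1.7]
width: 0.246
```

```bash
python3 -c "
from meas import *
go([*(RB-RA*.075),.107],RY+np.pi)
"
```

```text
t 45.15 at [0.4551 0.2417 0.1079] yaw -2.7501 roll/pitch [-3.133  0.01 ] w 0.246 F [ 0.5  0.1 -1.7]
 inc before turn [-12.65   0.09   0.09] after turn [-12.65   0.09   0.09] turn deg -0.0
```

move_arm(
  increments="-2 0.1 0 0;-2.5 0 0 0;-2.5 0 0.1 0;-2.5 0 0.1 0;-2 0 0 0;-1.1 0 0 0;0 0 0 0;0 0 0 0",
)

```text
t: 45.95
tcp_pos: [0.5711, 0.2906, 0.1078]
ee_rot: [-3.134, 0.01, -2.751]
wrist_force: [-0.5, 0.1, -1.4]
width: 0.245
```

```bash
python3 -c "
from meas import *
go([*(RB-RA*.075),.1065],RY+np.pi)
im,d=eyes.camera('side'); save('s8.png',im[190:390,100:340],3)
"
```

```text
t 45.95 at [0.5711 0.2906 0.1078] yaw -2.7508 roll/pitch [-3.134  0.01 ] w 0.245 F [-0.5  0.1 -1.4]
 inc before turn [-0.06  0.    0.13] after turn [-0.06  0.    0.13] turn deg -0.1
```

View pics/s8.png

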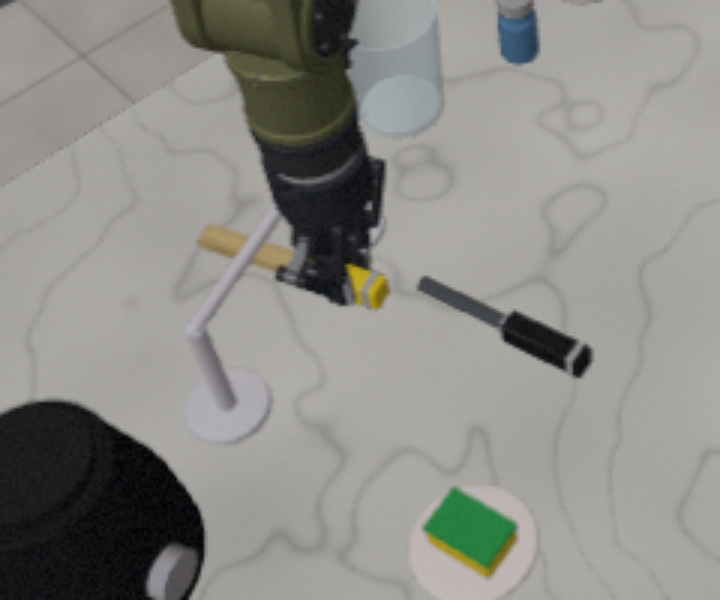

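The spurtle's stem is under the bar (240,245). Swinging it down.

move_arm(
  increments="0 0 -0.8 0;0 0 -0.8 0;0.05 0 -1 0;0.05 0 -1 0;-0.2 0 -1 0;-0.2 0 -0.95 0;-0.4 0 -0.9 0;-0.5 0 -0.87 0;-0.6 0 -0.77 0;-0.7 0 -0.7 0;-0.8 0 -0.6 0;-0.87 0 -0.47 0;-0.93 0 -0.36 0;-0.97 0 -0.25 0;-0.9 0 -0.1 0;-0.9 0 -0.03 0;-0.4 0 0 0;0 0 0 0;0 0 0 0",
)

```text
t: 47.9
tcp_pos: [0.6467, 0.3235, 0.2151]
ee_rot: [-3.134, 0.011, -2.75]
wrist_force: [-4.2, -1.0, -4.5]
width: 0.25
```

```bash
python3 -c "
from meas import *
go([*(RB+RA*.004),.2136],RY+np.pi)
im,d=eyes.camera('side'); held('side',im,d);held('side',im,d,lo=.085)
"
```

```text
t 47.9 at [0.6467 0.3235 0.2151] yaw -2.7499 roll/pitch [-3.134  0.011] w 0.25 F [-4.2 -1.  -4.5]
 inc before turn [ 0.28 -0.16  0.15] after turn [ 0.28 -0.16  0.15] turn deg -0.0
side N 250 du/dh [ 0.058 -0.028] dv/dh [-0.041  0.009] h range [0.033 0.088 0.148] tip u,v -0.0191 0.0024
  camera dir u,v -0.72 0.7
side N 129 du/dh [ 0.047 -0.027] dv/dh [ 0.036 -0.001] h range [0.086 0.118 0.151] tip u,v -0.0197 0.0048
  camera dir u,v -0.72 0.7
```

move_arm(
  increments="0 0 0 0;0 0 0 0;0 0 0 0;0.5 0 0 0;1 0 0 0;1 0 0 0;0.5 0 -1 0;0 0 -2 0;0 0 -2 7.5;0 0 -2 7.5;0 0 -2 7.5;0 0 -1 7.5;0 0 0 7.5;0 0 0 7.5;0 0 0 0;0 0 0 0",
  force=80,
)

```text
t: 49.55
tcp_pos: [0.6184, 0.3127, 0.3159]
ee_rot: [3.137, 0.015, 2.751]
wrist_force: [0.7, -0.3, -1.6]
width: 0.241
```

```bash
python3 -c "
from meas import *
im,d=eyes.camera('side'); held('side',im,d,lo=.08)
towell(1,-.014,0,.315)
"
```

```text
side N 156 du/dh [ 0.038 -0.027] dv/dh [-0.001  0.001] h range [0.081 0.113 0.147] tip u,v -0.0209 0.0011
  camera dir u,v -1.0 0.02
t 49.6 at [0.6183 0.3126 0.3156] yaw 2.7504 roll/pitch [3.137 0.015] w 0.232 F [-0.5 -0.3 -2.1]
 inc before turn [-12.2  -59.56   0.06] after turn [-12.37 -59.53   0.06] turn deg 0.2
```

move_arm(
  increments="-0.3 -1.3 0 0;-0.6 -2.5 0 0;-0.8 -4 0 0;-0.8 -4 0 0;-0.8 -4 0 0;-0.8 -4 0 0;-0.8 -4 0 0;-0.8 -4 0 0;-0.8 -4 0 0;-0.8 -4 0 0;-0.8 -4 0 0;-0.8 -4 0 0;-0.8 -4 0 0;-0.8 -4 0 0;-0.8 -4 0 0;-0.7 -3 0 0;-0.3 -0.6 0 0.2;0 0 0 0;0 0 0 0",
)

```text
t: 51.5
tcp_pos: [0.5032, -0.2827, 0.3147]
ee_rot: [3.138, 0.014, 2.745]
wrist_force: [-0.5, 0.2, -2.1]
width: 0.238
```

```bash
python3 -c "
from meas import *
for n in('side','top'):
    im,d=eyes.camera(n); held(n,im,d,0,lo=.085)
towell(1,-.014,0,.22)
"
```

```text
side N 171 du/dh [ 0.866 -0.11 ] dv/dh [-0.035  0.008] h range [0.087 0.123 0.179] tip u,v 0.0458 0.0016
  camera dir u,v -0.83 0.56
top N 62 du/dh [ 0.739 -0.098] dv/dh [0.002 0.003] h range [0.087 0.128 0.18 ] tip u,v 0.0351 0.0032
  camera dir u,v -0.87 0.49
t 51.6 at [ 0.5036 -0.2822  0.3148] yaw 2.746 roll/pitch [3.138 0.014] w 0.238 F [ 0.8  0.1 -1.4]
 inc before turn [-0.12 -0.2   9.48] after turn [-0.12 -0.2   9.48] turn deg -0.1
```

move_arm(
  increments="0 -0.1 1 0;0 -0.1 2 0;0 0 2 0;0 0 1.5 0;0 0 1 0;0 0 1 0;0 0 1 0;0 0 0 0",
)

```text
t: 52.4
tcp_pos: [0.5035, -0.2849, 0.2183]
ee_rot: [3.138, 0.012, 2.745]
wrist_force: [-0.0, 0.8, -1.4]
width: 0.236
```

```bash
python3 -c "
from meas import *
towell(1,-.014,0,.168)
im,d=eyes.camera('side'); save('s9.png',im[100:300,270:510],3)
"
```

```text
t 52.4 at [ 0.5035 -0.2849  0.2183] yaw 2.7446 roll/pitch [3.138 0.012] w 0.236 F [-0.   0.8 -1.4]
 inc before turn [-0.02  0.05  5.03] after turn [-0.02  0.05  5.03] turn deg -0.2
```

View pics/s9.png

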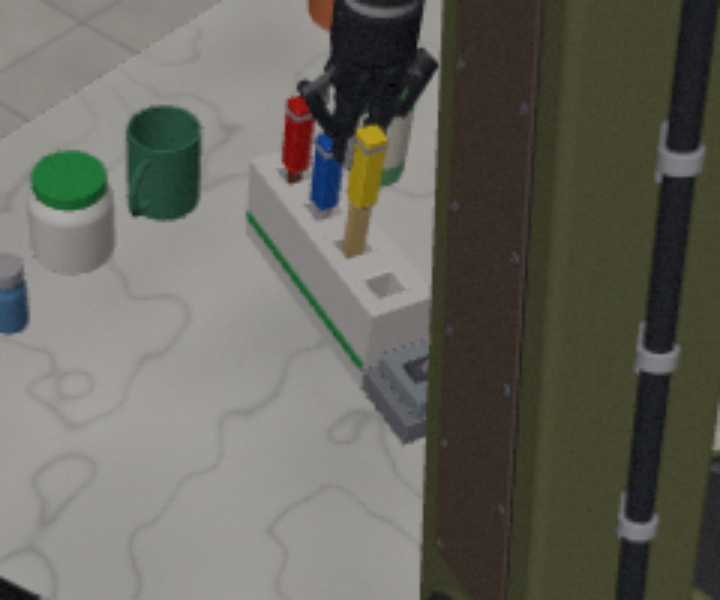

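The spurtle's stem is in well1 (355,250).

move_arm(
  increments="0 0 1 0;0 0 1 0;0.02 0 1 0;0.02 0 1 0;0 0 0.5 0;0 0 0.2 0;0 0 0.2 0;0 0 0.2 0;0 0 0.1 0;0 0 0.1 0;0 0 0 0",
)

```text
t: 53.55
tcp_pos: [0.5045, -0.2854, 0.1668]
ee_rot: [3.139, 0.014, 2.744]
wrist_force: [1.3, -0.1, -1.7]
width: 0.239
```

move_arm(
  increments="0 0 0.1 0;0 0 0.1 0;0 0 0 0",
)

```text
t: 53.85
tcp_pos: [0.505, -0.2857, 0.1656]
ee_rot: [3.139, 0.015, 2.744]
wrist_force: [0.3, 0.4, 3.8]
width: 0.239
```

move_arm(
  increments="0 0 0.1 0;0 0 0 0;0 0 0 0",
)

```text
t: 54.15
tcp_pos: [0.5055, -0.2859, 0.1655]
ee_rot: [3.139, 0.017, 2.744]
wrist_force: [-1.3, 2.1, 9.9]
width: 0.238
```

move_arm(
  increments="0 0 0 0;0 0 0 0;0 0 0 0;0 0 0 0",
  claw=5.5,
)

```text
t: 54.55
tcp_pos: [0.5043, -0.2853, 0.1634]
ee_rot: [3.138, 0.013, 2.744]
wrist_force: [0.0, 0.2, -0.7]
width: 0.641
```

move_arm(
  increments="0 0 -1 0;0 0 -2 0;0 0 -3 0;0 0 -3 0;0 0 -2 0;0 0 0 0",
)

```text
t: 55.15
tcp_pos: [0.5046, -0.286, 0.2777]
ee_rot: [3.139, 0.02, 2.744]
wrist_force: [0.0, 0.3, 0.3]
width: 0.643
```

```bash
python3 -c "
from meas import *
R=relook(); [standing(i) for i in (1,2,3)]; tograsp('honing_rod',R,.15,-.012)
"
```

```text
side honing_rod [0.4789 0.1984] 0.225 0.167
well 1 side 214 ztop [0.108 0.185] top uv -0.019 0.0033
well 1 top 105 ztop [0.109 0.186] top uv -0.0137 -0.0011
well 2 side 243 ztop [0.109 0.185] top uv -0.0047 0.0039
well 2 top 18 ztop [0.107 0.146] top uv -0.0117 0.0005
well 3 side 232 ztop [0.109 0.186] top uv -0.0028 0.0018
well 3 top 113 ztop [0.109 0.187] top uv 0.003 -0.0011
t 55.25 at [ 0.5031 -0.2852  0.274 ] yaw 2.7443 roll/pitch [3.139 0.015] w 0.64 F [ 0.2 -0.6 -0.6]
 inc before turn [21.92 42.95 12.4 ] after turn [-7.25 47.67 12.4 ] turn deg -35.7
```

Three tools stand home, each with its top at 0.185 m. The honing rod has meanwhile been knocked about 28 mm along x. I go to its new place and look again before gripping.

move_arm(
  increments="0 0 0 -7.14;0 0 0 -7.14;0 0 0 -7.14;0 0 0 -7.14;0 0 0 -7.14;-0.2 1.5 0 0;-0.4 3 0 0;-0.7 4.5 0 0;-0.7 4.5 0 0;-0.7 4.5 0 0;-0.7 4.5 0 0;-0.7 4.5 0 0;-0.7 4.5 1 0;-0.7 4.5 2 0;-0.7 4.5 2 0;-0.6 4 2 0;-0.45 2.2 3 0;0 1 2 0;0 0 0 0;0 0 0 0",
  claw=5,
)

```text
t: 57.25
tcp_pos: [0.4673, 0.1955, 0.1516]
ee_rot: [-3.136, 0.011, -2.916]
wrist_force: [-1.0, -0.5, -0.5]
width: 0.587
```

```bash
python3 -c "
from meas import *
R=relook(); print(R)
tograsp('honing_rod',{'honing_rod':(.4789,.1984,.227)},.0285,-.012)
q=np.load('side_last.npz'); save('s10.png',q['im'][190:390,180:420],3)
"
```

```text
side honing_rod [0.4788 0.1982] 0.229 0.167
{'honing_rod': array([0.47882806, 0.19823014, 0.22941081])}
t 57.35 at [0.4689 0.1954 0.153 ] yaw -2.9173 roll/pitch [-3.136  0.014] w 0.584 F [-0.6  0.5  0.2]
 inc before turn [ 0.16  0.07 12.45] after turn [ 0.16  0.07 12.45] turn deg -0.2
```

View pics/s10.png

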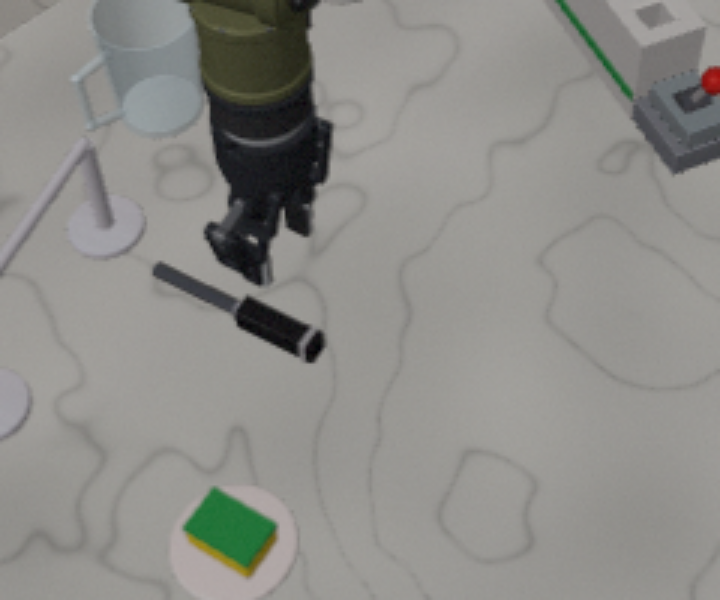

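The hand is above the rod (280,325), which is still and unoccluded, so the fit holds (length 0.167).

move_arm(
  increments="0.1 0.07 3 0;0.1 0 3 0;0.1 0 3 0;0 0 2.4 0;0 0 0.9 0;0 0 0 0",
)

```text
t: 57.95
tcp_pos: [0.4671, 0.1947, 0.0289]
ee_rot: [-3.136, 0.012, -2.917]
wrist_force: [0.7, -0.8, 0.3]
width: 0.584
```

move_arm(
  increments="0 0 0 0;0 0 0 0;0 0 0 0;0 0 0 0;0 0 0 0;0 0 0 0;0 0 -1 0;0 0 -2 -4.7;0 0 -2 -4.7;0 0 -2.5 0;0 0 0 0;0 0 0 0",
  claw=1,
  force=40,
)

```text
t: 59.15
tcp_pos: [0.4666, 0.1959, 0.1048]
ee_rot: [-3.134, 0.014, -2.752]
wrist_force: [-0.1, 0.6, -1.9]
width: 0.24
```

```bash
python3 -c "
from meas import *
go([*(RB-RA*.20),.107],RY+np.pi)
"
```

```text
t 59.15 at [0.4666 0.1959 0.1048] yaw -2.7517 roll/pitch [-3.134  0.014] w 0.24 F [-0.1  0.6 -1.9]
 inc before turn [-0.83  4.76 -0.22] after turn [-0.84  4.76 -0.22] turn deg -0.1
```

move_arm(
  increments="-0.2 1 -0.1 0;-0.3 1.5 -0.1 0;-0.3 1.5 0 0;0 0.76 0 0;-2 0 0 0;-2.5 0 0 0;-2.5 0 0 0;-2.5 0 0 0;-2 0 0 0;-1.1 0 0 0;0 0 0 0;0 0 0 0",
  force=30,
)

```text
t: 60.35
tcp_pos: [0.5708, 0.2904, 0.1065]
ee_rot: [-3.134, 0.01, -2.751]
wrist_force: [-0.0, -0.1, -0.7]
width: 0.248
```

```bash
python3 -c "
from meas import *
go([*(RB-RA*.075),.107],RY+np.pi)
"
```

```text
t 60.35 at [0.5708 0.2904 0.1065] yaw -2.7513 roll/pitch [-3.134  0.01 ] w 0.248 F [-0.  -0.1 -0.7]
 inc before turn [-0.1   0.   -0.05] after turn [-0.1   0.   -0.05] turn deg -0.1
```

move_arm(
  increments="0 0 -0.8 0;0 0 -0.8 0;0.05 0 -1 0;0.05 0 -1 0;-0.2 0 -1 0;-0.2 0 -0.95 0;-0.4 0 -0.9 0;-0.5 0 -0.87 0;-0.6 0 -0.77 0;-0.7 0 -0.7 0;-0.8 0 -0.6 0;-0.87 0 -0.47 0;-0.93 0 -0.36 0;-0.97 0 -0.25 0;-0.9 0 -0.1 0;-0.9 0 -0.03 0;-0.4 0 0 0;0 0 0 0;0 0 0 0",
)

```text
t: 62.25
tcp_pos: [0.6469, 0.3223, 0.2146]
ee_rot: [-3.134, 0.012, -2.752]
wrist_force: [-4.4, -1.8, -1.0]
width: 0.245
```

```bash
python3 -c "
from meas import *
go([*(RB+RA*.004),.2136],RY+np.pi)
im,d=eyes.camera('side'); held('side',im,d);held('side',im,d,lo=.085)
"
```

```text
t 62.25 at [0.6469 0.3223 0.2146] yaw -2.7516 roll/pitch [-3.134  0.012] w 0.245 F [-4.4 -1.8 -1. ]
 inc before turn [ 0.25 -0.03  0.1 ] after turn [ 0.25 -0.03  0.1 ] turn deg -0.1
side N 198 du/dh [ 0.039 -0.027] dv/dh [-0.056  0.01 ] h range [0.033 0.083 0.148] tip u,v -0.0208 0.0017
  camera dir u,v -0.72 0.7
side N 98 du/dh [ 0.024 -0.025] dv/dh [-0.011  0.005] h range [0.085 0.119 0.151] tip u,v -0.0213 0.0032
  camera dir u,v -0.72 0.7
```

move_arm(
  increments="0 0 0 0;0 0 0 0;0 0 0 0;0.5 0 0 0;1 0 0 0;1 0 0 0;0.5 0 -1 0;0 0 -2 0;0 0 -2 7.5;0 0 -2 7.5;0 0 -2 7.5;0 0 -1 7.5;0 0 0 7.5;0 0 0 7.5;0 0 0 0;0 0 0 0",
  force=80,
)

```text
t: 63.9
tcp_pos: [0.6182, 0.3113, 0.3145]
ee_rot: [3.137, 0.015, 2.749]
wrist_force: [-0.1, 0.2, -1.2]
width: 0.234
```

```bash
python3 -c "
from meas import *
im,d=eyes.camera('side'); held('side',im,d,lo=.08)
towell(0,-.0125,0,.315)
"
```

```text
side N 124 du/dh [ 0.034 -0.026] dv/dh [-0.     0.001] h range [0.08  0.114 0.151] tip u,v -0.0209 0.0011
  camera dir u,v -1.0 0.02
t 63.95 at [0.6181 0.3112 0.3143] yaw 2.7487 roll/pitch [3.138 0.015] w 0.233 F [ 0.1  0.1 -1. ]
 inc before turn [ -6.12 -59.4   -0.07] after turn [ -6.18 -59.4   -0.07] turn deg 0.1
```

move_arm(
  increments="-0.1 -1.3 0 0;-0.3 -2.5 0 0;-0.4 -4 0 0;-0.4 -4 0 0;-0.4 -4 0 0;-0.4 -4 0 0;-0.4 -4 0 0;-0.4 -4 0 0;-0.4 -4 0 0;-0.4 -4 0 0;-0.4 -4 0 0;-0.4 -4 0 0;-0.4 -4 0 0;-0.4 -4 0 0;-0.4 -4 0 0;-0.4 -3 0 0;-0.2 -0.6 0 0.2;0 0 0 0;0 0 0 0",
)

```text
t: 65.85
tcp_pos: [0.4463, -0.2603, 0.3129]
ee_rot: [3.138, 0.014, 2.744]
wrist_force: [-0.1, -0.8, -1.3]
width: 0.238
```

```bash
python3 -c "
from meas import *
towell(0,-.0125,0,.22)
"
```

```text
t 65.85 at [ 0.4463 -0.2603  0.3129] yaw 2.7437 roll/pitch [3.138 0.014] w 0.238 F [-0.1 -0.8 -1.3]
 inc before turn [-0.1  -0.03  9.29] after turn [-0.1  -0.03  9.29] turn deg -0.2
```

move_arm(
  increments="0 -0.05 1 0;0 0 2 0;0 0 2 0;0 0 1.5 0;0 0 1 0;0 0 1 0;0 0 1 0;0 0 0 0",
)

```text
t: 66.65
tcp_pos: [0.4467, -0.261, 0.2165]
ee_rot: [3.138, 0.012, 2.743]
wrist_force: [0.2, 0.0, -1.9]
width: 0.236
```

```bash
python3 -c "
from meas import *
towell(0,-.0125,0,.168)
im,d=eyes.camera('side'); save('s11.png',im[100:300,270:510],3)
"
```

```text
t 66.65 at [ 0.4467 -0.261   0.2165] yaw 2.743 roll/pitch [3.138 0.012] w 0.236 F [ 0.2  0.  -1.9]
 inc before turn [-0.04  0.03  4.85] after turn [-0.04  0.03  4.85] turn deg -0.3
```

View pics/s11.png

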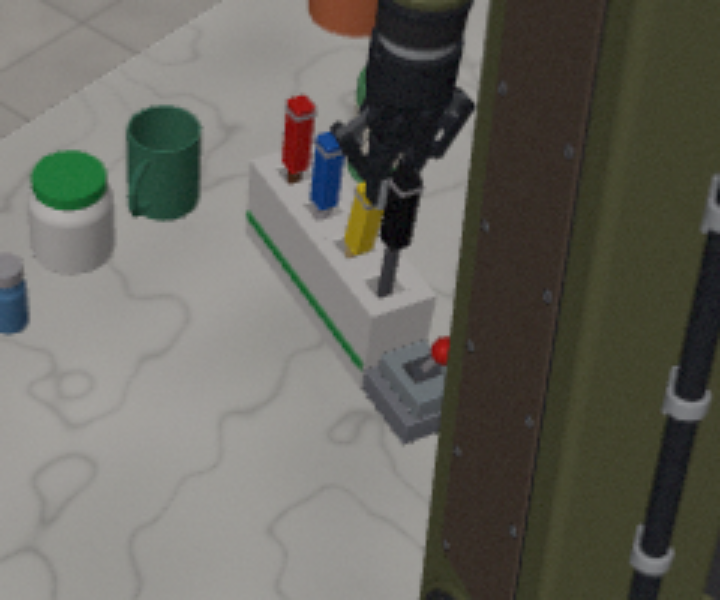

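The rod's stem is in well0 (388,290). The spurtle leans a little towards it, so I lower gently and watch for side force.

move_arm(
  increments="0 0 0.6 0;0 0 0.6 0;0 0 0.6 0;0 0 0.6 0;0 0 0 0",
)

```text
t: 67.2
tcp_pos: [0.447, -0.2614, 0.1928]
ee_rot: [3.138, 0.012, 2.742]
wrist_force: [0.0, 0.4, -0.9]
width: 0.236
```

move_arm(
  increments="0 0 0.6 0;0 0 0.6 0;0 0 0.6 0;0 0 0.3 0;0 0 0.2 0;0 0 0 0",
)

```text
t: 67.8
tcp_pos: [0.4477, -0.2617, 0.1705]
ee_rot: [3.138, 0.013, 2.743]
wrist_force: [0.2, 0.1, -1.3]
width: 0.232
```

move_arm(
  increments="0 0 0.1 0;0 0 0.1 0;0 0 0.1 0;0 0 0 0",
)

```text
t: 68.2
tcp_pos: [0.4479, -0.2617, 0.1678]
ee_rot: [3.139, 0.014, 2.743]
wrist_force: [-0.2, 0.2, -1.8]
width: 0.231
```

move_arm(
  increments="0 0 0.1 0;0 0 0.1 0;0 0 0.1 0;0 0 0 0",
)

```text
t: 68.6
tcp_pos: [0.4484, -0.262, 0.1654]
ee_rot: [3.139, 0.015, 2.743]
wrist_force: [-0.4, 0.6, 3.3]
width: 0.237
```

move_arm(
  increments="0 0 0.1 0;0 0 0 0",
)

```text
t: 68.8
tcp_pos: [0.449, -0.2622, 0.1652]
ee_rot: [3.139, 0.016, 2.743]
wrist_force: [-0.2, 1.7, 9.0]
width: 0.238
```

move_arm(
  increments="0 0 0 0;0 0 0 0;0 0 0 0;0 0 0 0",
  claw=5.5,
)

```text
t: 69.2
tcp_pos: [0.4478, -0.2617, 0.1635]
ee_rot: [3.138, 0.013, 2.743]
wrist_force: [1.0, 0.1, 0.0]
width: 0.645
```

move_arm(
  increments="0 0 -1 0;0 0 -2 0;0 0 -3 0;0 0 -3 0;0 0 -2 0;0 0 0 0",
)

```text
t: 69.8
tcp_pos: [0.4481, -0.2625, 0.2776]
ee_rot: [3.139, 0.02, 2.743]
wrist_force: [-0.2, 0.6, 0.4]
width: 0.642
```

```bash
cat >> meas.py <<'E'
def ball():
    for n in("side","top"):
        q=np.load(n+"_last.npz"); im,d=q["im"],q["d"]; P=stemline(n,im,d); r=P[...,:2]-SC; u,v=r@SA,r@SL
        m=(im[...,0]>100)&(im[...,1]<60)&(im[...,2]<70)&(P[...,2]>.07)&(P[...,2]<.14)&(u<-.11)&(u>-.26)&(abs(v)<.06)&(d>0)
        print(n,"ball",m.sum(),P[m].mean(0).round(4) if m.any() else "","u",u[m].mean().round(4) if m.any() else "","v",v[m].mean().round(4) if m.any() else "","zmax",P[m,2].max().round(3) if m.any() else "")
E
python3 -c "
from meas import *
relook(); [standing(i) for i in range(4)]; ball(); go([*(SC-SA*.26),.25],SY+np.pi)
"
```

```text
well 0 side 293 ztop [0.109 0.186] top uv -0.0015 0.0033
well 0 top 120 ztop [0.113 0.187] top uv -0.0019 0.0005
well 1 side 200 ztop [0.109 0.184] top uv -0.0202 0.0022
well 1 top 20 ztop [0.107 0.179] top uv -0.0279 -0.0094
well 2 side 243 ztop [0.108 0.186] top uv -0.0039 0.0024
well 2 top 130 ztop [0.112 0.187] top uv 0.0003 0.0009
well 3 side 231 ztop [0.108 0.185] top uv -0.0018 0.0038
well 3 top 136 ztop [0.111 0.187] top uv 0.0021 0.0021
side ball 55 [ 0.3363 -0.2093  0.1114] u -0.1997 v 0.0051 zmax 0.12
top ball 29 [ 0.3382 -0.2139  0.1152] u -0.1961 v 0.0016 zmax 0.122
t 69.9 at [ 0.4466 -0.2616  0.2741] yaw 2.7425 roll/pitch [3.139 0.015] w 0.643 F [-0.4  0.2  0. ]
 inc before turn [ 1.823e+01 -1.000e-02  2.410e+00] after turn [18.22  0.08  2.41] turn deg -0.3
```

All four stand with their tops at 0.184–0.187 m, meaning tips at the bottom. Now the lever: the ball sits at steriliser x ≈ -0.194. That is near the arm's inner reach, so I take the ball between the fingers first and finish by pushing from behind.

```bash
python3 -c "
from meas import *
go([*(SC-SA*.194+SL*.002),.20],SY+np.pi)
"
```

```text
t 69.9 at [ 0.4466 -0.2616  0.2741] yaw 2.7425 roll/pitch [3.139 0.015] w 0.643 F [-0.4  0.2  0. ]
 inc before turn [11.63  0.22  7.41] after turn [11.62  0.28  7.41] turn deg -0.3
```

move_arm(
  increments="1.5 0.1 0 0;2.5 0.1 0 0;2.5 0.1 0 0;2.5 0 0 0;2.6 0 1 0;0 0 2 0;0 0 2 0;0 0 2.4 0;0 0 0 0;0 0 0 0",
  claw=5,
  force=25,
)

```text
t: 70.9
tcp_pos: [0.3409, -0.2133, 0.1976]
ee_rot: [3.138, 0.011, 2.743]
wrist_force: [-0.6, 0.5, -0.1]
width: 0.583
```

```bash
python3 -c "
from meas import *
print(observe()['joint_positions'].round(3))
go([*(SC-SA*.194+SL*.002),.125],SY+np.pi)
"
```

```text
[-0.563 -0.032 -0.589  1.004  0.005 -0.164]
t 70.9 at [ 0.3409 -0.2133  0.1976] yaw 2.7426 roll/pitch [3.138 0.011] w 0.583 F [-0.6  0.5 -0.1]
 inc before turn [ 0.01 -0.13  7.26] after turn [ 0.01 -0.13  7.26] turn deg -0.3
```

move_arm(
  increments="0 -0.1 2 0;0.05 0 2 0;0.05 0 2 0;0 0 1.2 0;0 0 0 0",
)

```text
t: 71.4
tcp_pos: [0.341, -0.2142, 0.1258]
ee_rot: [3.138, 0.012, 2.743]
wrist_force: [0.4, 0.6, 0.4]
width: 0.58
```

move_arm(
  increments="0 0 0 0;0 0 0 0;0 0 0 0;0 0 0 0;0 0 0 0",
  claw=1.5,
)

```text
t: 71.9
tcp_pos: [0.341, -0.218, 0.128]
ee_rot: [-3.136, 0.015, 2.741]
wrist_force: [-6.9, -9.5, 3.8]
width: 0.281
```

move_arm(
  increments="-0.5 0 -0.2 0;-0.5 0 -0.2 0;-0.5 0 -0.2 0;-0.5 0 -0.1 0;-0.5 0 0 0;-0.5 0 0 0;-0.4 0 0 0;0 0 0 0",
)

```text
t: 72.7
tcp_pos: [0.3721, -0.2308, 0.1345]
ee_rot: [-3.137, 0.014, 2.741]
wrist_force: [-4.3, -11.1, -4.2]
width: 0.273
```

move_arm(
  increments="0 0.3 0 0;0 0 0 0;0 0 0 0;0 0 -2 0;0 0 -2 0;0 0 -2 0;0 0 0 0;0 0 0 0",
  claw=5,
)

```text
t: 73.5
tcp_pos: [0.3734, -0.2249, 0.194]
ee_rot: [3.138, 0.015, 2.743]
wrist_force: [0.3, -0.2, 0.2]
width: 0.581
```

```bash
python3 -c "
from meas import *
relook(); ball(); go([*(SC-SA*.2),.20],SY+np.pi)
"
```

```text
side ball 61 [ 0.3598 -0.22    0.1181] u -0.1739 v 0.0043 zmax 0.126
top ball 32 [ 0.3612 -0.2221  0.12  ] u -0.1718 v 0.0029 zmax 0.125
t 73.6 at [ 0.3726 -0.2245  0.193 ] yaw 2.7427 roll/pitch [3.138 0.013] w 0.581 F [-0.1  0.3  0.7]
 inc before turn [ 3.97 -0.53 -0.7 ] after turn [ 3.97 -0.51 -0.7 ] turn deg -0.3
```

move_arm(
  increments="1.5 -0.2 0 0;1.5 -0.2 0 0;1.5 0 0 0;0 0 1 0;0 0 2 0;0 0 2 0;0 0 2.1 0;0 0 0 0",
  claw=0,
)

```text
t: 74.4
tcp_pos: [0.3289, -0.2099, 0.1196]
ee_rot: [3.138, 0.009, 2.742]
wrist_force: [-0.1, -1.0, 0.2]
width: -0.002
```

```bash
python3 -c "
from meas import *
go([*(SC-SA*.158),.122],SY+np.pi)
"
```

```text
t 74.4 at [ 0.3289 -0.2099  0.1196] yaw 2.7425 roll/pitch [3.138 0.009] w -0.002 F [-0.1 -1.   0.2]
 inc before turn [-4.83 -0.15 -0.24] after turn [-4.82 -0.18 -0.24] turn deg -0.3
```

move_arm(
  increments="-0.6 0 0 0;-0.6 0 0 0;-0.6 0 0 0;-0.6 0 0 0;-0.6 0 0 0;-0.5 0 0 0;-0.5 0 0 0;-0.4 0 0 0;0 0 0 0",
)

```text
t: 75.3
tcp_pos: [0.3679, -0.2268, 0.1216]
ee_rot: [3.139, 0.005, 2.742]
wrist_force: [-12.0, 3.2, 8.6]
width: 0.0
```

```bash
python3 -c "
from meas import *
relook(); ball(); go([*(SC-SA*.158),.122],SY+np.pi)
"
```

```text
side ball 4 [ 0.3898 -0.2253  0.1027] u -0.1442 v 0.0109 zmax 0.107
top ball 0  u  v  zmax 
t 75.4 at [ 0.3678 -0.2268  0.1216] yaw 2.7422 roll/pitch [3.139 0.006] w -0.003 F [-11.5   4.9   7.8]
 inc before turn [-0.59 -0.11 -0.04] after turn [-0.58 -0.11 -0.04] turn deg -0.3
```

move_arm(
  increments="-0.2 0 0 0;0 0 0 0;1 0 0 0;1.5 0 0 0;0.5 0 -1 0;0 0 -3 0;0 0 -3 0;0 0 -3 0;0 0 -2 0;0 4 0 0;0 4 0 0;0 4 0 0;0 0 0 0;0 0 0 0",
)

```text
t: 76.8
tcp_pos: [0.3915, -0.1061, 0.2435]
ee_rot: [3.139, 0.016, 2.745]
wrist_force: [-0.2, -1.2, 0.1]
width: 0.003
```

```bash
python3 -c "
from meas import *
relook(); ball(); [standing(i) for i in range(4)]; go([*(SC-SA*.158),.122],SY+np.pi)
q=np.load('side_last.npz'); w=np.load('top_last.npz')
a=cv2.resize(q['im'][130:260,330:460],None,fx=3,fy=3); b=cv2.resize(w['im'][170:300,370:500],None,fx=3,fy=3); save('f.png',np.hstack([a,b]))
"
```

```text
side ball 58 [ 0.3862 -0.2306  0.1107] u -0.1455 v 0.0046 zmax 0.119
top ball 0  u  v  zmax 
well 0 side 162 ztop [0.108 0.178] top uv -0.0116 -0.0018
well 2 top 82 ztop [0.126 0.187] top uv -0.0014 0.001
well 3 side 176 ztop [0.109 0.186] top uv 0.0001 0.0025
well 3 top 134 ztop [0.111 0.188] top uv 0.0015 0.002
t 76.9 at [ 0.3908 -0.1072  0.2431] yaw 2.7421 roll/pitch [3.139 0.015] w 0.002 F [ 0.6 -0.2 -0.8]
 inc before turn [ -3.12 -12.02  12.11] after turn [ -3.05 -12.03  12.11] turn deg -0.3
```

View pics/f.png

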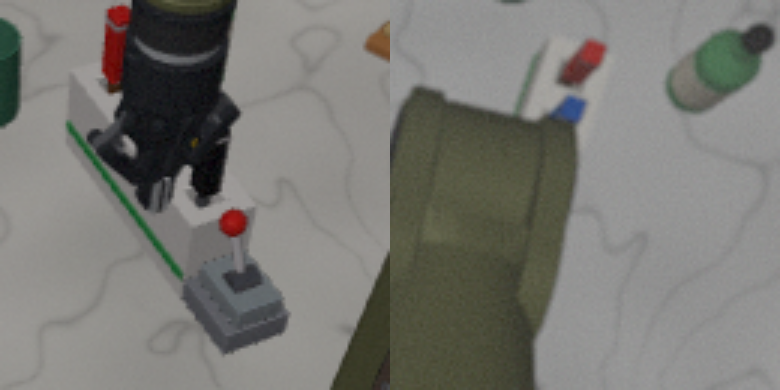

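```bash
python3 -c "
from meas import *
go([*(SC-SA*.195),.243],SY+np.pi)
"
```

```text
t 76.9 at [ 0.3908 -0.1072  0.2431] yaw 2.7421 roll/pitch [3.139 0.015] w 0.002 F [ 0.6 -0.2 -0.8]
 inc before turn [ 5.800e-01 -1.204e+01  1.000e-02] after turn [ 6.500e-01 -1.203e+01  1.000e-02] turn deg -0.3
```

move_arm(
  increments="0.6 -3 0 0;0 -3 0 0;0 -3 0 0;0 -3 0 0;0 0 3 0;0.1 0 3 0;0.1 0 3 0;0 0 2.6 0;-0.5 0 0 0;-0.6 0 0 0;-0.6 0 0 0;-0.5 0 0 0;-0.5 0 0 0;-0.4 0 0 0;-0.3 0 0 0;0 0 0 0",
)

```text
t: 78.5
tcp_pos: [0.3677, -0.2268, 0.1263]
ee_rot: [3.139, 0.009, 2.743]
wrist_force: [-7.2, 0.9, 5.8]
width: 0.001
```

```bash
python3 -c "
from meas import *
go([*(SC-SA*.158),.126],SY+np.pi)
"
```

```text
t 78.5 at [ 0.3677 -0.2268  0.1263] yaw 2.7426 roll/pitch [3.139 0.009] w 0.001 F [-7.2  0.9  5.8]
 inc before turn [-0.6  -0.1   0.03] after turn [-0.6  -0.11  0.03] turn deg -0.3
```

move_arm(
  increments="-0.2 0 0 0;-0.2 0 0 0;0 0 0 0",
)

```text
t: 78.8
tcp_pos: [0.368, -0.227, 0.1256]
ee_rot: [3.14, 0.003, 2.742]
wrist_force: [-15.8, 4.0, 11.3]
width: 0.001
```

A hard stop: 9 N more moved the hand only 0.3 mm. I back off, clear the area and check.

move_arm(
  increments="1 0 0 0;1.5 0 0 0;0.5 0 -1 0;0 0 -3 0;0 0 -3 0;0 0 -3 0;0 0 -2 0;0 4 0 0;0 4.5 0 0;0 4.5 0 0;0 4.5 0 0;0 4.5 0 0;0 4.5 0 0;0 4.5 0 0;0 4 0 0;0 0 0 0;0 0 0 0",
)

```text
t: 80.5
tcp_pos: [0.4803, 0.1062, 0.2479]
ee_rot: [3.138, 0.014, 2.745]
wrist_force: [0.4, -0.3, -0.5]
width: -0.001
```

```bash
python3 -c "
from meas import *
relook(); ball(); [standing(i) for i in range(4)]; o=observe(); print(o['t'],o['tcp_pos'],o['wrist_force'],abs(o['qd']).max())
"
```

```text
side ball 58 [ 0.3862 -0.2306  0.1107] u -0.1455 v 0.0046 zmax 0.119
top ball 23 [ 0.388  -0.2346  0.1135] u -0.1422 v 0.0016 zmax 0.12
well 0 side 284 ztop [0.11  0.186] top uv -0.0035 0.0032
well 0 top 120 ztop [0.114 0.188] top uv -0.002 0.0
well 1 side 210 ztop [0.109 0.185] top uv -0.0198 0.0036
well 1 top 106 ztop [0.108 0.187] top uv -0.016 0.0001
well 2 side 240 ztop [0.11  0.186] top uv -0.0047 0.002
well 2 top 128 ztop [0.111 0.188] top uv 0.0018 0.0025
well 3 side 232 ztop [0.108 0.186] top uv -0.0039 0.0034
well 3 top 137 ztop [0.107 0.188] top uv 0.001 0.0001
80.6 [0.47977385 0.1048262  0.24774978] [ 0.87533998 -0.55077311 -0.67995674] 0.016505003414210764
```

```bash
python3 -c "
from rig import order
print(order.sign_off())"
```

```text
the job is handed in; nothing more can be done
None
```

All four hand tools stand stem-down in the steriliser, let go, and the start lever was pushed over to on afterwards. I handed the job in at about 81 s of robot time.

- **Tools:** each was swung stem-down on the low rail. The muddler is in well3, the apple corer in well2, the spurtle in well1 and the honing rod in well0. My last check put every handle top at 0.185–0.188 m, which is the height for a stem resting on the bottom of its well.
- **Spurtle lean:** it leans about 0.1 rad within its well's clearance, with its tip at the bottom.
- **Lever:** I pushed it against a hard stop twice, and the ball was in the same place after both. The ball moved 54 mm by camera, against the roughly 57–60 mm expected. I put the difference down to measuring error, because 9 N of extra push moved the hand only 0.3 mm. I dragged it half way gripped between the fingers, because the start position was too close to the arm's inner reach to push from behind.
- **Knocks and slips:** the honing rod was knocked about 28 mm during the run, so I measured it again before gripping it. Early on the wrist reached its last joint's limit and the tool tilted by 0.15 rad; I worked that back to 0.015 rad before the first grasp.
- **Everything else:** I did not touch the green look-alike or the other things on the counter. The arm was clear and touching nothing at hand-in.

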